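# Weigh the carved fragment on the spring scale

## Task

Weigh the square-footed marble fragment: hang it by its steel eye in the crook of the spring scale's hook, easing its weight over to the spring so gently that the hook neither drops, springs back nor is pushed far below where the weight brings it, and let go. When it hangs quite still, and not before, slide the rider level with the hook's pointer to mark the reading, let go of it and leave the fragment hanging; do not move the other things about.

Things in the scene. Friction and masses are not known exactly. Their poses are not given: they have to be found in the camera images.
- fragment: White marble column foot, of unknown weight, at most 0.85 kg: square plinth 64 x 64 x 18 mm, round neck to 58 mm height. On it a flat steel eye, 8 mm thick (body x), 30 wide (y), with a hole 18 wide (y) through it along x, heights 64 to 96 mm, 6 mm bars around; above it (102 to 134 mm) a steel finger tab 12 (x) by 20 (y). Origin: centre of the underside, z up. A half turn about z makes no difference.
- seat (a point): Middle of the roof of the fragment's eye hole, 96 mm above its underside: the point that rests on the hook. Axes as the fragment.
- tab (a point): Point to grip on the fragment's finger tab, on its axis 125 mm above the underside (9 mm below the tab's top); grip across the 20 mm width (fragment y). Axes as the fragment.
- scale: The spring scale, fixed to the table: grey base 200 x 140 x 12 mm, aluminium column 36 mm square, 282 mm high. Origin: under the column's axis, z up; the hook reaches out 134 mm along its -x, the rider stands out along its -y. It does not move.
- crook (a point): On the hook, goes down with it: middle of the crook, top of the bar, 233.5 mm above the table when empty. 7 mm round bar along scale x, bottom level for 18 mm; its free end (-x) slopes up to a tip 13 mm above this point, 24 mm out; towards the column the arm is 12 mm higher. Thread the eye over the tip along +x with its roof 13-25 mm above this point, then lower. Axes as the scale.
- hook (a joint): How far the hook has sunk, m: 0 empty, 0.109 at 1 kg (linear spring, 90 N/m; stop at 0.11; overloaded above 0.104). Faster than 0.065 m/s is too rough for it. It moves straight up and down, lightly damped, bouncing for 2 to 3 s after a disturbance.
- pointer (a point): Tip of the black pointer line that moves with the hook, on the column's -y face, 260 mm above the table when empty. Axes as the scale.
- index (a point): The black index line of the rider, at the same place on the column as the pointer; the reading is marked when its height equals the pointer's. Axes as the scale.
- rider_pin (a point): Grip point on the rider's upright aluminium pin (16 mm across, 62 long), 52 mm above the index line, 13 mm below the pin's top; its axis is 60 mm from the column's axis along scale -y, 13 mm along +x. Grip across scale x (the column is close by in y). The rider slides only up and down, 1.5 N friction, stays where left, starts near zero.
- drum: Bystander: another marble fragment, round foot 70 mm across, 50 mm high, with the same steel eye and tab on top (126 mm in all). Origin under its centre.
- mouse: Bystander: black computer mouse, 100 x 58 x 26 mm.
- photo_rule: Bystander: black and white photo scale bar, 20 x 120 x 6 mm.
- brush: Bystander: small brush lying on the table.
- putty_jar: Bystander: jar 52 mm across, 60 mm high.
- pot: Bystander: white cup 68 mm across, 90 mm high.
- pencil: Bystander: pencil 8 mm thick, 150 mm long.
- rider (a joint): How far the rider's index stands below the scale's zero, m (same direction and zero as joint hook; range -0.005 to 0.105).
Not all that is in view belongs to the job. What is shaped like the fragment but black is not meant.

How it is judged:
On the way, in this order (a step that is already met when the one before it is completed fails the run):
1. the fragment hangs still by its eye in the hook's crook, let go (x of seat in the frame of crook between -0.011 and 0.011 m and y of seat in the frame of crook between -0.007 and 0.007 m and z of seat in the frame of crook between -0.004 and 0.004 m and value of joint hook above 0.01 m and angle between fragment's own z axis and vertical below 0.2 rad and linear speed of fragment below 0.015 m/s and velocity of joint hook between -0.01 and 0.01 m/s and contact force between the fingers and fragment below 0.05 N), for 0.3 s.
2. the rider's index is level with the pointer while the fragment still hangs there (x of seat in the frame of crook between -0.011 and 0.011 m and y of seat in the frame of crook between -0.007 and 0.007 m and z of seat in the frame of crook between -0.004 and 0.004 m and value of joint hook above 0.01 m and angle between fragment's own z axis and vertical below 0.2 rad and z of index in the frame of pointer between -0.004 and 0.004 m), for 0.2 s.
At the end, for the whole second after the job is handed in: The fragment hangs still (below 15 mm/s) and upright (within 0.2 rad) by its eye in the crook (roof of the eye within 11 mm along, 7 mm across and 4 mm in height of the crook's middle), held by nothing but the hook, and the rider's index is within 4 mm of the pointer's height (all of step 2 and linear speed of fragment below 0.015 m/s and velocity of joint hook between -0.01 and 0.01 m/s and contact force between the fingers and fragment below 0.05 N); the robot touches nothing.
It fails at once if the hook dropped or sprang back: it moved faster than 0.065 m/s (velocity of joint hook above 0.065 m/s or velocity of joint hook below -0.065 m/s).
It fails at once if the scale was overloaded: hook pushed down more than 104 mm (value of joint hook above 0.104 m).
It fails at once if the fragment was forced against the scale or its hook with more than 20 N (contact force between fragment and scale above 20 N).
It fails at once if the rider was moved before the fragment hung from the hook, or while the fragment or hook was not yet still ((distance of index from where it was at the start of the episode above 0.004 m and horizontal distance between seat and crook above 0.02 m) or ((velocity of joint rider above 0.008 m/s or velocity of joint rider below -0.008 m/s) and (linear speed of fragment above 0.05 m/s or velocity of joint hook above 0.03 m/s or velocity of joint hook below -0.03 m/s))).
It fails at once if another thing on the table was moved (the other fragment by more than 20 mm, the rest 30 mm) (distance of drum from where it was at the start of the episode above 0.02 m or distance of any of mouse, photo_rule, brush, putty_jar, pot, pencil from where it was at the start of the episode above 0.03 m).
It also fails if it takes over 72 s, if anything falls off the work surface, if the arm or the gripper's body presses on something with over 40 N, if the wrist force passes 120 N, or if a joint passes its speed limit or range.

## Robot

A 6-joint arm with a two-finger parallel gripper is mounted at the origin on the work surface. World frame = base frame: x ahead of the robot, y to its left, z up, the work surface at z = 0. Lengths are in m, angles in rad, forces in N, time in s.
With the tool pointing down it reaches from about 0.425 to 0.95 m from the base axis. Payload 14.7 kg.
Tool frame: the origin (TCP) lies between the finger pads; the fingertips stand env.tip_reach ahead of it and the grasp point (between the pads) lies 8 mm behind it (env.tip_reach is the distance from the TCP to the fingertips, in m); z points along the fingers, x is the direction in which the jaws open and shut, and the axes are right-handed (so a half turn about z gives the same grasp; the last joint's range is limited). The gripper opens to 85 mm and grips with 20 to 120 N. Pads are 22 mm wide; open, the fingers measure 114 mm over their backs; the gripper's body (76 mm by 85 mm) begins 54 mm behind the grasp point. The pads swing forward as they close: fully open they stand 13 mm farther back than shut.
Start: joints at [-1.234, 0.48, 1.596, -0, 1.065, -0.047], TCP at [0.243, -0.603, 0.242] pointing down, gripper open.
Joint ranges: [-2.75, 2.75], [-0.82, 2.05], [0.23, 2.67], [-1.56, 4.7], [0.09, 2.69], [-2.92, 2.92]. Speed limits (rad/s): [1.89, 1.89, 2.39, 3.01, 3.01, 3.01].

## Interface

Orientations are given as a 3x3 rotation matrix whose columns are the frame's x, y, z axes.
In Python, from rig import sensors, cams, env gives the robot as it stands. The module is installed in compiled form; this text tells all that it offers.
- The arm moves only by the shell command python3 -m pendant 'ROWS' [FORCE]. ROWS is JSON, a list of rows, each a list of 5 numbers: the shift along the tool's x, y, z in mm, then the turn about the tool's z in rad, then the finger opening in mm, from 0 to 85.4. In form: [[tx, ty, tz, roll, claw], ...]. A call has exactly 5 rows; each row shifts and turns the pose as measured when the row begins, along the tool's axes as they then stand; what a row does not reach is not made up. A row lasts 1/12 s, in which the tool goes at most 41.7 mm and 7.16 degrees, less where a joint would pass 70% of its speed; a pose out of reach is approached as far as the arm can. A call with a gripper value outside its range is refused whole. The fingers move at their own pace and stop on an object; FORCE is the grip in N (left out, the last holds). Time passes only in rows, so rows that do not move let the fingers close, or fill a call up. It gives the time, the measured TCP pose, the force and the opening at its end, in the units of the state.
- sensors.get_state(): the state, without advancing time (a new reading comes with each control period).
- cams.snapshot(name): name is "scene" or "top"; returns the picture (420x560x3 uint8, red, green, blue); there is no depth.
- cams.camera_params(name): a dict with "fx", "fy", "cx", "cy" (pixels), "xyz" and "rotation" of the camera in the world. Camera axes: x right, y up, looking along -z (the intrinsics and any distortion apply to the point x, -y, -z); pixel columns grow to the right and rows downward; lengths in m; the calibration is good to about 2 mm. A picture is of the moment at which its call begins. camera_params takes no time and is no camera call.
- env.finish_job(): hands the job in, once; it reports no verdict.
The state is a dict: "time": time; "joints": joint angles; "joint_velocities": joint speeds; "effort": joint torques, N m; "position": TCP position; "tool_rot": TCP orientation; "wrist_force": force on the tool from outside, world axes, zero at the start; "ft_torque": the same for the moment, N m; "width": finger opening in m.
Only numpy, scipy, OpenCV 4.12 (cv2) and the standard library are available. Lean on these libraries where they do the work, as an engineer would, in place of code of your own. Each camera call takes 0.05 s, during which the arm holds its last target.

## Working session

There is one attempt and no reset: what is moved stays moved. The work goes in short steps, Python scripts to look and compute and a shell command to move; the robot and the scene stay as the last step left them, time stands still between calls to the robot, and variables do not carry over. Pictures are saved under pics/ and viewed, and the job is handed in when it is done.

```bash
mkdir -p pics; ls; python3 - <<'E'
from rig import sensors,cams,env
import cv2
s=sensors.get_state()
print({k:(v if not hasattr(v,'round') else v.round(4) if hasattr(v,'shape') else v) for k,v in s.items()},env.tip_reach)
for n in("scene","top"):
    print(n,cams.camera_params(n))
    cv2.imwrite(f"pics/{n}0.png",cams.snapshot(n)[:,:,::-1])
E
```

```text
pics
{'time': 0.0, 'joints': array([-1.2336,  0.4808,  1.5969, -0.    ,  1.0651, -0.0466]), 'joint_velocities': array([-0.0002,  0.0002, -0.0007,  0.0004, -0.002 , -0.0007]), 'effort': array([-4.30000e-03, -9.50659e+01, -4.30184e+01, -7.00000e-04,
        1.21000e-02, -0.00000e+00]), 'position': array([ 0.2433, -0.6023,  0.2417]), 'tool_rot': array([[ 3.745e-01, -9.272e-01, -4.000e-04],
       [-9.272e-01, -3.745e-01,  1.100e-03],
       [-1.200e-03, -0.000e+00, -1.000e+00]]), 'wrist_force': array([-0.2321, -0.7992, -0.2691]), 'ft_torque': array([-0.0163,  0.0746,  0.0444]), 'width': 0.08554061391710639} 0.011
scene {'fx': 534.7846298061523, 'fy': 534.7846298061523, 'cx': 271.5191677280369, 'cy': 204.93204491877444, 'xyz': array([1.14233057, 1.19385482, 1.0822836 ]), 'rotation': array([[-0.88477259, -0.24948392,  0.39361813],
       [ 0.46599184, -0.48340029,  0.74106395],
       [ 0.00539158,  0.8390959 ,  0.5439568 ]])}
top {'fx': 496.771903334303, 'fy': 496.771903334303, 'cx': 270.58144387826263, 'cy': 208.79551867061204, 'xyz': array([ 0.39224297, -0.00505308,  1.57274944]), 'rotation': array([[ 2.86097747e-02,  9.97531860e-01, -6.41223010e-02],
       [-9.99587103e-01,  2.87217939e-02,  8.25651095e-04],
       [ 2.66532078e-03,  6.40722034e-02,  9.97941706e-01]])}
```

View pics/scene0.png

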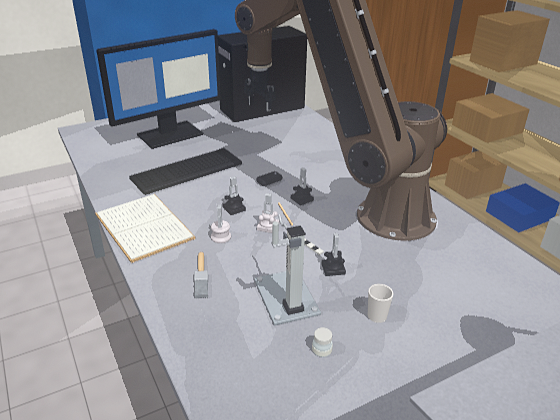

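View pics/top0.png

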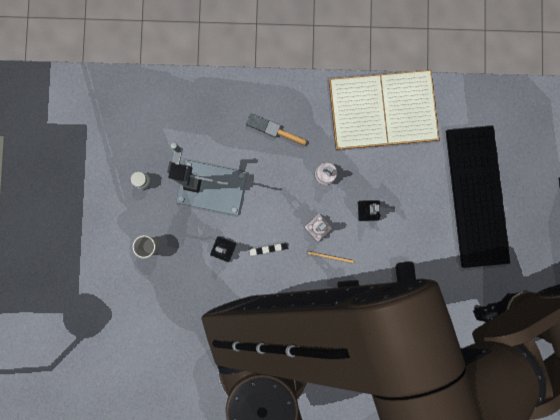

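```bash
python3 - <<'E'
import cv2
a=cv2.imread('pics/top0.png')[130:290,120:400];cv2.imwrite('pics/topz.png',cv2.resize(a,None,fx=2.85,fy=2.85,interpolation=cv2.INTER_CUBIC))
a=cv2.imread('pics/scene0.png')[160:340,190:400];cv2.imwrite('pics/scz.png',cv2.resize(a,None,fx=3.3,fy=3.3,interpolation=cv2.INTER_CUBIC))
E
```

```text
(no output)
```

View pics/topz.png

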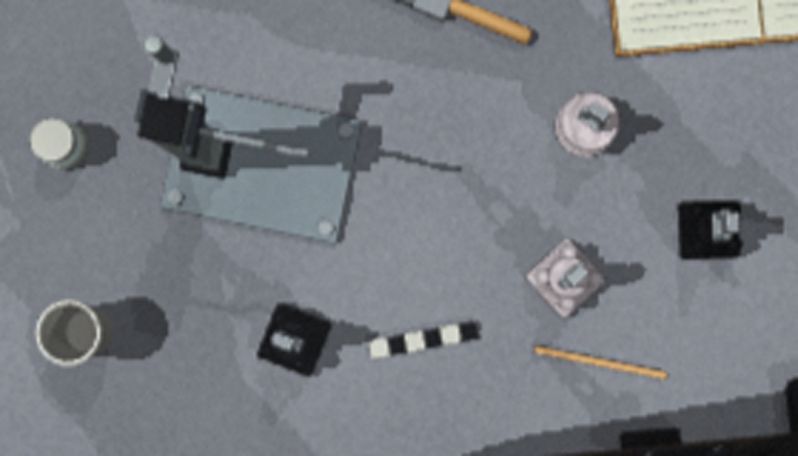

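View pics/scz.png

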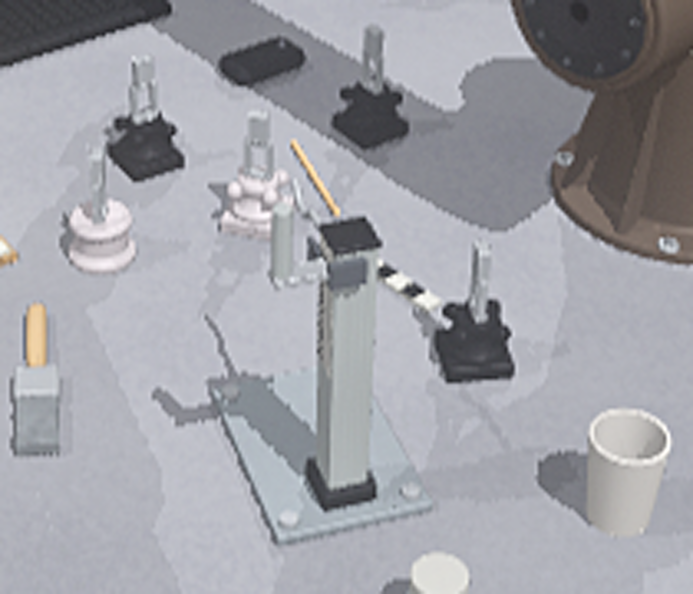

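```bash
cat > h.py <<'E'
import numpy as np,cv2
from rig import sensors,cams,env
P={n:cams.camera_params(n) for n in("scene","top")}
def proj(n,p):
    c=P[n];q=c['rotation'].T@(np.asarray(p,float)-c['xyz'])
    return np.array([c['cx']+c['fx']*q[0]/-q[2],c['cy']+c['fy']*-q[1]/-q[2]])
def ray(n,uv):
    c=P[n];d=c['rotation']@np.array([(uv[0]-c['cx'])/c['fx'],-(uv[1]-c['cy'])/c['fy'],-1])
    return c['xyz'],d/np.linalg.norm(d)
def plane(n,uv,z):
    o,d=ray(n,uv);return o+d*(z-o[2])/d[2]
def tri(us,ut):
    o1,d1=ray('scene',us);o2,d2=ray('top',ut)
    A=np.c_[d1,-d2];t=np.linalg.lstsq(A,o2-o1,rcond=None)[0]
    a,b=o1+d1*t[0],o2+d2*t[1];return (a+b)/2,np.linalg.norm(a-b)
E
python3 - <<'E'
from h import *
for n,(x0,y0,w,h),k in(("top",(295,200,50,50),12),("scene",(250,185,40,55),11),("top",(165,135,90,85),7)):
    a=cv2.imread(f'pics/{n}0.png')[y0:y0+h,x0:x0+w];a=cv2.resize(a,None,fx=k,fy=k,interpolation=cv2.INTER_NEAREST)
    for i in range(0,w,10):cv2.putText(a,str(x0+i),(i*k,10),0,.4,(0,0,255),1);cv2.line(a,(i*k,0),(i*k,5),(0,0,255),1)
    for i in range(0,h,10):cv2.putText(a,str(y0+i),(0,i*k+4),0,.4,(0,0,255),1)
    cv2.imwrite(f'pics/z_{n}_{x0}.png',a)
E
```

```text
(no output)
```

View pics/z_top_295.png

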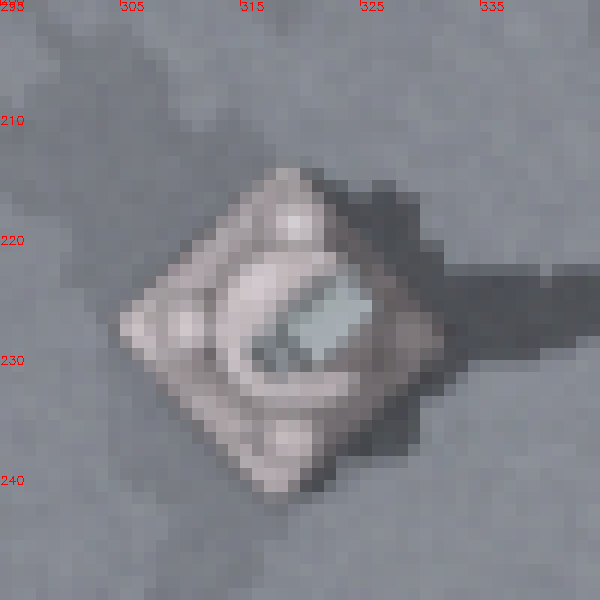

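View pics/z_scene_250.png

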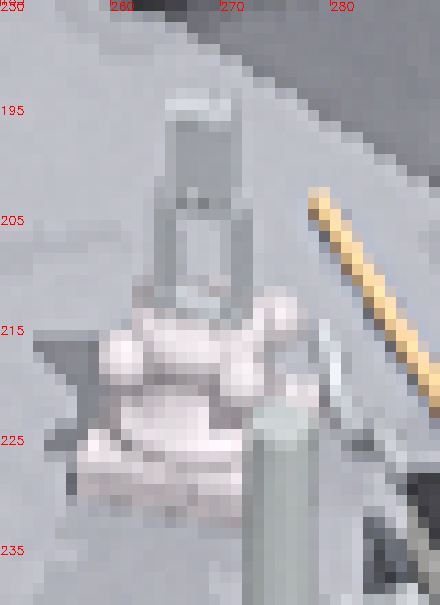

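View pics/z_top_165.png

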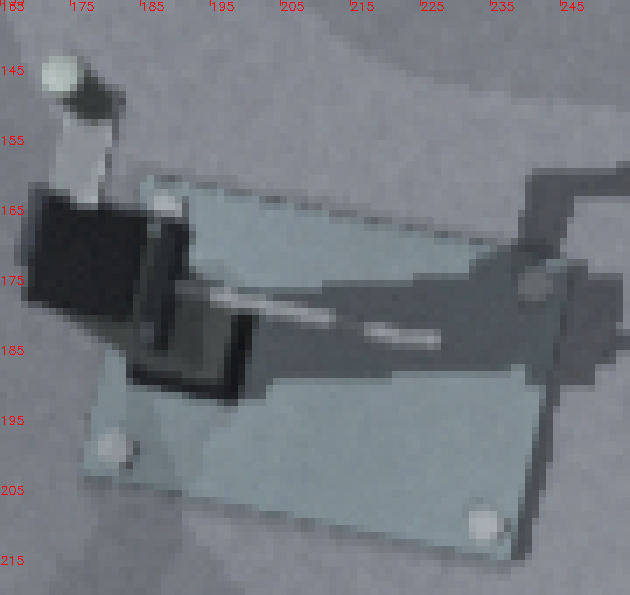

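```bash
python3 - <<'E'
from h import *
np.set_printoptions(precision=4,suppress=True)
C=np.array([plane('top',u,.018)[:2] for u in [(318.5,213.5),(331.6,227.8),(317.4,240.5),(304.5,226.8)]])
print(C.mean(0),[np.linalg.norm(C[i]-C[i-1]).round(4) for i in range(4)])
print([np.degrees(np.arctan2(*(C[(i+1)%4]-C[i])[::-1])).round(1) for i in range(4)])
p,e=tri((267.9,194.1),(322.0,225.5));print('tab',p,e, plane('top',(322,225.5),.134))
B=np.array([plane('top',(a-.5,b-.5),.012)[:2] for a,b in [(185.5,160),(246,172.5),(239,215),(176.5,203.5)]])
print(B,B.mean(0),[np.linalg.norm(B[i]-B[i-1]).round(4) for i in range(4)],[np.degrees(np.arctan2(*(B[(i+1)%4]-B[i])[::-1])).round(1) for i in range(4)])
for n,(x0,y0,w,h),k in(("scene",(245,215,80,110),6),):
    a=cv2.imread(f'pics/{n}0.png')[y0:y0+h,x0:x0+w];a=cv2.resize(a,None,fx=k,fy=k,interpolation=cv2.INTER_NEAREST)
    a=a[:600]
    for i in range(0,w,10):cv2.putText(a,str(x0+i),(i*k,10),0,.4,(0,0,255),1);cv2.line(a,(i*k,0),(i*k,5),(0,0,255),1)
    for i in range(0,h,10):cv2.putText(a,str(y0+i),(0,i*k+4),0,.4,(0,0,255),1)
    cv2.imwrite(f'pics/z_{n}_{x0}.png',a)
E
```

```text
[ 0.4389 -0.1563] [np.float64(0.0607), np.float64(0.0606), np.float64(0.0598), np.float64(0.0587)]
[np.float64(-136.1), np.float64(133.2), np.float64(44.8), np.float64(-45.0)]
tab [ 0.44   -0.1557  0.1392] 0.0008728655787604927 [ 0.4405 -0.1565  0.134 ]
[[0.6411 0.2691]
 [0.6068 0.0763]
 [0.4717 0.094 ]
 [0.5022 0.2919]] [0.5555 0.1828] [np.float64(0.1407), np.float64(0.1958), np.float64(0.1363), np.float64(0.2002)] [np.float64(-100.1), np.float64(172.5), np.float64(81.2), np.float64(-9.3)]
```

View pics/z_scene_245.png

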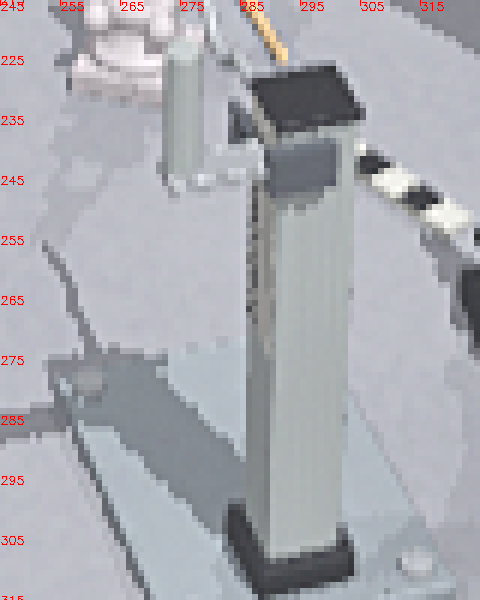

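```bash
python3 - <<'E'
from h import *
np.set_printoptions(precision=4,suppress=True)
p,e=tri((295.5,230.9),(176.9,170.5));print('cap',p,e,plane('top',(176.9,170.5),.282),plane('scene',(295.5,230.9),.282))
tip=plane('top',(227.3,183.3),.2465-.003);a=plane('top',(195,176.8),.2455)
print(tip,a,np.degrees(np.arctan2(*(tip-a)[:2][::-1])))
o=plane('top',(176.9,170.5),.282)[:2]; print('dist',np.linalg.norm(tip[:2]-o),np.degrees(np.arctan2(*(tip[:2]-o)[::-1])))
# bolts z~.014
B=np.array([plane('top',(u-.5,v-.5),.014)[:2] for u,v in[(188.7,164.3),(241,175.5),(234,209.8),(181,198.7)]])
print(B.mean(0),[np.degrees(np.arctan2(*(B[(i+1)%4]-B[i])[::-1])).round(1) for i in range(4)])
print('pin',plane('top',(173,145.3),.325),tri((275.2,222.5),(173,145.3)))
E
```

```text
cap [0.5676 0.2417 0.2838] 0.0014722912283643614 [0.5684 0.2417 0.282 ] [0.5656 0.2399 0.282 ]
[0.543  0.1122 0.2435] [0.5578 0.1993 0.2455] -99.64574642275063
dist 0.1319582485088261 -101.1239392444779
[0.5573 0.1845] [np.float64(-100.5), np.float64(170.4), np.float64(79.8), np.float64(-10.3)]
pin [0.6266 0.2459 0.325 ] (array([0.6264, 0.2444, 0.3303]), np.float64(0.0018508711360287543))
```

```bash
cat >> h.py <<'E'
def to(p,yaw=None):
    s=sensors.get_state();R=s['tool_rot'];d=R.T@(np.asarray(p)-s['position'])*1000
    y=np.degrees(np.arctan2(R[1,0],R[0,0]))
    print('t %.2f pos'%s['time'],s['position'].round(4),'yaw %.1f'%y,'z',R[:,2].round(4),'shift mm',d.round(1),'roll',None if yaw is None else np.radians((y-yaw+180)%360-180).round(3),'w',round(s['width'],4),'F',np.round(s['wrist_force'],2))
E
python3 -c "
from h import *
to([.4395,-.156,.20],-45)"
```

```text
t 0.10 pos [ 0.2433 -0.6024  0.2417] yaw -68.0 z [-4.e-04  1.e-03 -1.e+00] shift mm [-340.4 -349.1   42.1] roll -0.402 w 0.0851 F [0.53 0.48 0.64]
```

```bash
python3 -m pendant '[[-28,-29,0,0,85],[-28,-29,0,0,85],[-28,-29,0,0,85],[-28,-29,0,0,85],[-28,-29,0,0,85]]' 40; python3 -m pendant '[[-28,-29,0,0,85],[-28,-29,0,0,85],[-28,-29,0,0,85],[-28,-29,0,0,85],[0,0,0,0,85]]'; python3 -c "
from h import *
to([.4395,-.156,.20],-45)"
```

```text
time: 0.52
position: [0.3239, -0.4183, 0.2389]
tool_rot: [[0.367, -0.93, -0.002], [-0.93, -0.367, 0.0], [-0.001, 0.001, -1.0]]
wrist_force: [1.3, -0.2, -0.3]
width: 0.0847
time: 0.93
position: [0.3921, -0.2598, 0.2381]
tool_rot: [[0.368, -0.93, -0.003], [-0.93, -0.368, 0.003], [-0.004, 0.001, -1.0]]
wrist_force: [-1.2, -1.0, 0.2]
width: 0.085
t 0.93 pos [ 0.3921 -0.2598  0.2381] yaw -68.4 z [-0.0027  0.0033 -1.    ] shift mm [-78.9 -82.3  38.3] roll -0.408 w 0.085 F [-1.23 -0.99  0.24]
```

```bash
python3 -m pendant '[[-26,-27,8,0,85],[-26,-27,8,0,85],[-26,-27,8,0,85],[0,0,0,-0.12,85],[0,0,0,-0.12,85]]'; python3 -m pendant '[[0,0,0,-0.12,85],[0,0,0,-0.06,85],[0,0,0,0,85],[0,0,0,0,85],[0,0,0,0,85]]';python3 - <<'E'
from h import *
to([.4395,-.156,.20],-45)
for n in P: cv2.imwrite(f"pics/{n}1.png",cams.snapshot(n)[:,:,::-1])
E
```

```text
time: 1.35
position: [0.4401, -0.1525, 0.2138]
tool_rot: [[0.577, -0.817, -0.002], [-0.817, -0.577, 0.002], [-0.003, 0.0, -1.0]]
wrist_force: [-0.0, 0.3, 0.6]
width: 0.085
time: 1.77
position: [0.4398, -0.1502, 0.2127]
tool_rot: [[0.723, -0.691, -0.004], [-0.691, -0.723, 0.003], [-0.005, 0.0, -1.0]]
wrist_force: [-0.6, 0.1, 0.3]
width: 0.0849
t 1.77 pos [ 0.4398 -0.1502  0.2127] yaw -43.7 z [-0.0042  0.0034 -1.    ] shift mm [ 3.8  4.4 12.6] roll 0.023 w 0.0849 F [-0.58  0.09  0.29]
```

```bash
python3 - <<'E'
from h import *
for n,(x0,y0,w,h),k in(("top",(280,190,80,75),7),("scene",(220,140,90,100),6)):
    a=cv2.imread(f'pics/{n}1.png')[y0:y0+h,x0:x0+w];a=cv2.resize(a,None,fx=k,fy=k,interpolation=cv2.INTER_CUBIC);cv2.imwrite(f'pics/z1_{n}.png',a)
E
```

```text
(no output)
```

View pics/z1_scene.png

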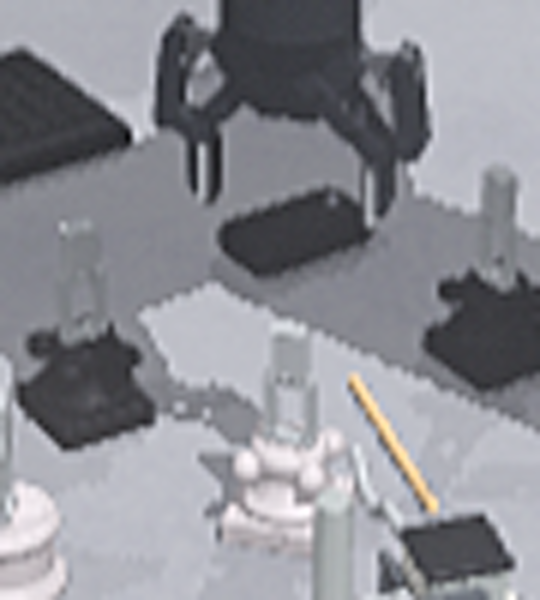

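The gripper stands over the fragment's tab, with the jaws across its width. I'll descend now.

```bash
python3 -m pendant '[[3.8,4.4,0,0.023,85],[0,0,20,0,85],[0,0,20,0,85],[0,0,15,0,85],[0,0,0,0,85]]';python3 - <<'E'
from h import *
to([.4395,-.156,.117],-45)
E
```

```text
time: 2.28
position: [0.4407, -0.1589, 0.1573]
tool_rot: [[0.698, -0.716, 0.0], [-0.716, -0.698, 0.001], [-0.001, -0.001, -1.0]]
wrist_force: [-0.3, -0.3, 0.1]
width: 0.0854
t 2.28 pos [ 0.4407 -0.1589  0.1573] yaw -45.7 z [ 3.0e-04  1.2e-03 -1.0e+00] shift mm [-2.9 -1.2 40.3] roll -0.013 w 0.0854 F [-0.33 -0.33  0.07]
```

```bash
python3 -m pendant '[[-2.5,-1,12,-0.013,85],[0,0,14,0,85],[0,0,12,0,85],[0,0,0,0,85],[0,0,0,0,85]]';python3 - <<'E'
from h import *
to([.4395,-.156,.117],-45)
E
```

```text
time: 2.7
position: [0.4406, -0.1587, 0.1204]
tool_rot: [[0.702, -0.713, 0.001], [-0.713, -0.702, 0.001], [0.0, -0.001, -1.0]]
wrist_force: [0.4, -0.3, 0.4]
width: 0.0849
t 2.70 pos [ 0.4406 -0.1587  0.1204] yaw -45.5 z [ 1.2e-03  5.0e-04 -1.0e+00] shift mm [-2.7 -1.1  3.4] roll -0.008 w 0.0849 F [ 0.36 -0.31  0.42]
```

```bash
python3 -m pendant '[[-3,-1.5,3,0,85],[-3,-1,2,0,60],[0,0,0,0,40],[0,0,0,0,25],[0,0,0,0,15]]' 40;python3 -m pendant '[[0,0,0,0,10],[0,0,0,0,10],[0,0,0,0,10],[0,0,0,0,10],[0,0,0,0,10]]';python3 - <<'E'
from h import *
to([.4395,-.156,.117],-45)
for n in P: cv2.imwrite(f"pics/{n}2.png",cams.snapshot(n)[:,:,::-1])
a=cv2.imread(f'pics/scene2.png')[140:240,220:310];cv2.imwrite('pics/z2.png',cv2.resize(a,None,fx=6,fy=6,interpolation=cv2.INTER_CUBIC))
E
```

```text
time: 3.12
position: [0.4393, -0.1529, 0.1181]
tool_rot: [[0.7, -0.714, 0.005], [-0.714, -0.7, -0.001], [0.004, -0.003, -1.0]]
wrist_force: [-0.6, 0.9, -0.2]
width: 0.0383
time: 3.53
position: [0.4396, -0.153, 0.1185]
tool_rot: [[0.7, -0.714, 0.005], [-0.714, -0.7, -0.001], [0.005, -0.003, -1.0]]
wrist_force: [0.6, -0.0, -1.1]
width: 0.0192
t 3.53 pos [ 0.4396 -0.153   0.1185] yaw -45.6 z [ 0.0053 -0.0012 -1.    ] shift mm [2.1 2.1 1.5] roll -0.01 w 0.0192 F [ 0.57 -0.01 -1.09]
```

View pics/z2.png

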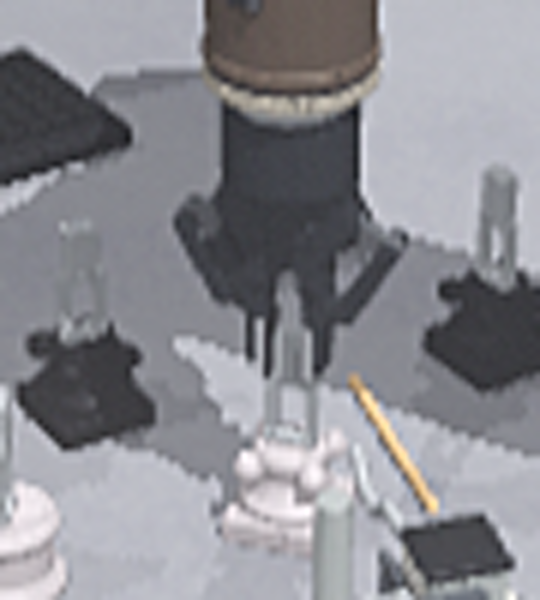

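```bash
python3 -m pendant '[[0,0,-10,0,10],[0,0,-20,0,10],[0,0,-35,0,10],[0,0,-35,0,10],[0,0,-35,0,10]]' 60;python3 -m pendant '[[0,0,-25,0,10],[0,0,0,0,10],[0,0,0,0,10],[0,0,0,0,10],[0,0,0,0,10]]';python3 - <<'E'
from h import *
to([.5377,.075,.278],-10)
F=[]
for i in range(12):
    F.append(sensors.get_state()['wrist_force']); cams.snapshot('top')
print(np.mean(F,0),np.std(F,0))
E
```

```text
time: 4.05
position: [0.4338, -0.1509, 0.2509]
tool_rot: [[0.7, -0.714, -0.01], [-0.714, -0.7, 0.005], [-0.011, 0.004, -1.0]]
wrist_force: [1.4, -0.4, -4.0]
width: 0.019
time: 4.47
position: [0.4354, -0.1516, 0.282]
tool_rot: [[0.7, -0.714, -0.003], [-0.714, -0.7, 0.002], [-0.004, 0.0, -1.0]]
wrist_force: [-0.4, -0.5, -4.8]
width: 0.0186
t 4.47 pos [ 0.4354 -0.1516  0.282 ] yaw -45.6 z [-0.0028  0.0023 -1.    ] shift mm [ -90.2 -231.6    4.3] roll -0.621 w 0.0186 F [-0.45 -0.51 -4.82]
[-0.09397428  0.06790562 -3.91158683] [0.5069068  0.49549558 0.61295891]
```

```bash
python3 -m pendant '[[-12,-29,0,0,10],[-12,-29,0,0,10],[-12,-29,0,0,10],[-12,-29,0,0,10],[-12,-29,0,0,10]]';python3 -m pendant '[[0,0,0,-0.12,10],[0,0,0,-0.12,10],[0,0,0,-0.12,10],[0,0,0,-0.12,10],[0,0,0,-0.12,10]]';python3 - <<'E'
from h import *
to([.5377,.075,.278],-10)
E
```

```text
time: 5.48
position: [0.4985, -0.0076, 0.2836]
tool_rot: [[0.694, -0.72, -0.001], [-0.72, -0.694, -0.0], [-0.0, 0.001, -1.0]]
wrist_force: [1.5, 0.1, -3.8]
width: 0.0187
time: 5.9
position: [0.5013, -0.0001, 0.2835]
tool_rot: [[0.982, -0.187, 0.001], [-0.187, -0.982, 0.001], [0.001, -0.001, -1.0]]
wrist_force: [-0.5, 0.1, -3.4]
width: 0.0186
t 5.90 pos [ 5.013e-01 -1.000e-04  2.835e-01] yaw -10.8 z [ 0.001   0.0013 -1.    ] shift mm [ 21.7 -80.6   5.7] roll -0.013 w 0.0186 F [-0.51  0.06 -3.39]
```

```bash
python3 -m pendant '[[7,-22,1,-0.013,10],[8,-22,2,0,10],[7,-20,2,0,10],[0,0,0,0,10],[0,0,0,0,10]]';python3 - <<'E'
from h import *
to([.5377,.075,.278],-10)
for n in P: cv2.imwrite(f"pics/{n}3.png",cams.snapshot(n)[:,:,::-1])
to([.5377,.075,.278],-10)
for n,(x0,y0,w,h),k in(("top",(165,135,110,85),7),("scene",(215,170,100,100),6)):
    a=cv2.imread(f'pics/{n}3.png')[y0:y0+h,x0:x0+w];a=cv2.resize(a,None,fx=k,fy=k,interpolation=cv2.INTER_NEAREST)
    for i in range(0,w,10):cv2.putText(a,str(x0+i),(i*k,10),0,.4,(0,0,255),1);cv2.line(a,(i*k,0),(i*k,5),(0,0,255),1)
    for i in range(0,h,10):cv2.putText(a,str(y0+i),(0,i*k+4),0,.4,(0,0,255),1)
    cv2.imwrite(f'pics/z3_{n}.png',a)
E
```

```text
time: 6.32
position: [0.5351, 0.0612, 0.2786]
tool_rot: [[0.987, -0.162, 0.002], [-0.162, -0.987, 0.001], [0.001, -0.001, -1.0]]
wrist_force: [-1.4, 0.3, -4.1]
width: 0.019
t 6.32 pos [0.5351 0.0612 0.2786] yaw -9.3 z [ 0.0015  0.001  -1.    ] shift mm [  0.3 -14.    0.6] roll 0.012 w 0.019 F [-1.43  0.26 -4.07]
t 6.42 pos [0.5349 0.0606 0.2787] yaw -9.4 z [ 0.0016  0.0011 -1.    ] shift mm [  0.4 -14.7   0.7] roll 0.011 w 0.019 F [-0.13 -0.36 -4.7 ]
```

View pics/z3_top.png

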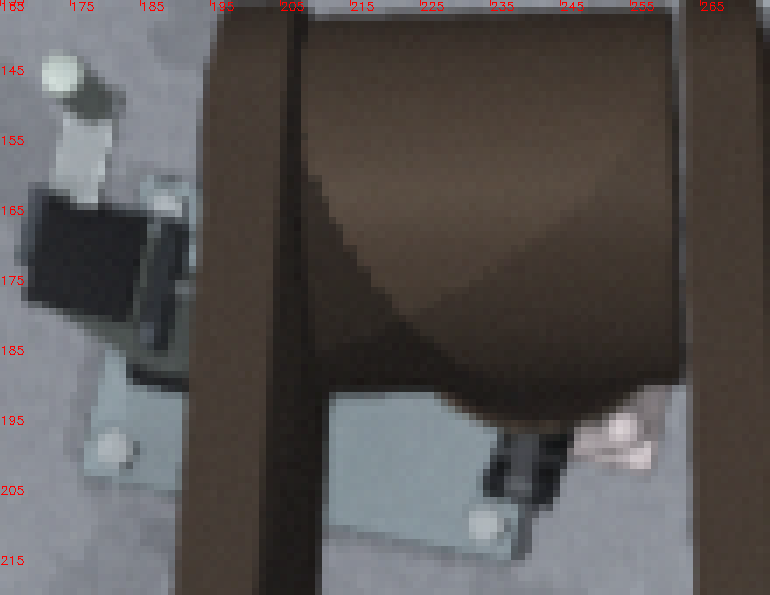

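View pics/z3_scene.png

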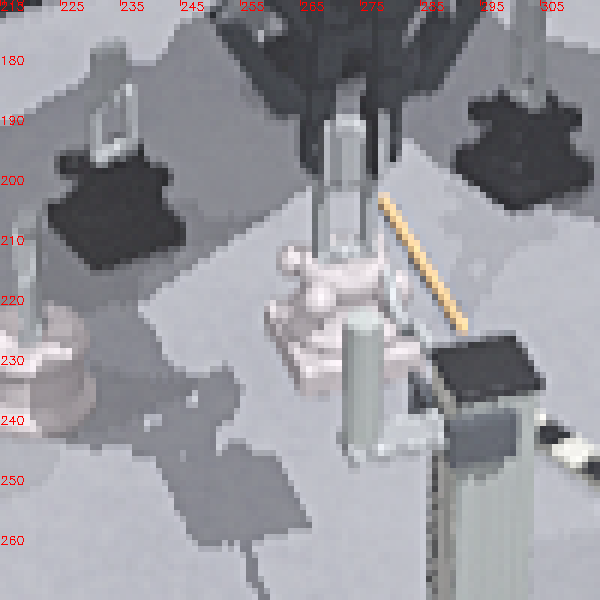

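```bash
python3 - <<'E'
from h import *
np.set_printoptions(precision=2,suppress=True)
o=np.array([.5675,.241]);a=np.radians(80.2);X=np.array([np.cos(a),np.sin(a)])
for n,d,z in [('tip',-.134,.2465),('crook',-.11,.2335),('crookend',-.101,.2335),('arm',-.09,.2455),('arm2',-.06,.2455)]:
    p=np.r_[o+d*X,z-.0035];print(n,p,proj('scene',p),proj('top',p))
s=sensors.get_state();t=s['position'];R=s['tool_rot']
for n,dz in[('tabtop',.0155),('seat',-.0225),('holebot',-.0545),('plinthtop',-.1005)]:
    p=t+[0,0,dz];print(n,p,proj('scene',p))
    if n in('seat','holebot'):print([proj('scene',p+R[:,0]*k) for k in(-.009,.009,-.015,.015)])
for f in(0,):
    im=cv2.imread('pics/scene0.png')[205:235,270:296];cv2.imwrite('pics/z0h.png',cv2.resize(im,None,fx=20,fy=20,interpolation=cv2.INTER_NEAREST))
im=cv2.imread('pics/scene3.png')[180:235,260:296];cv2.imwrite('pics/z3h.png',cv2.resize(im,None,fx=10,fy=10,interpolation=cv2.INTER_NEAREST))
E
```

```text
tip [0.54 0.11 0.24] [278.2  215.91] [228.53 182.73]
crook [0.55 0.13 0.23] [280.9  224.42] [220.27 181.54]
crookend [0.55 0.14 0.23] [281.95 226.2 ] [217.03 180.88]
arm [0.55 0.15 0.24] [283.33 224.83] [212.57 179.54]
arm2 [0.56 0.18 0.24] [286.97 230.95] [201.67 177.34]
tabtop [0.53 0.06 0.29] [273.33 191.43]
seat [0.53 0.06 0.26] [273.23 202.77]
[array([276.21, 202.25]), array([270.24, 203.29]), array([278.2 , 201.91]), array([268.24, 203.64])]
holebot [0.53 0.06 0.22] [273.15 212.09]
[array([276.1 , 211.56]), array([270.2 , 212.62]), array([278.06, 211.21]), array([268.22, 212.97])]
plinthtop [0.53 0.06 0.18] [273.04 225.11]
```

View pics/z0h.png

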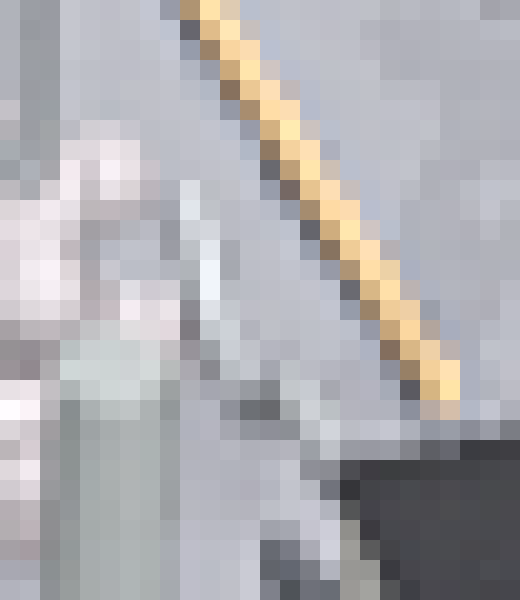

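View pics/z3h.png

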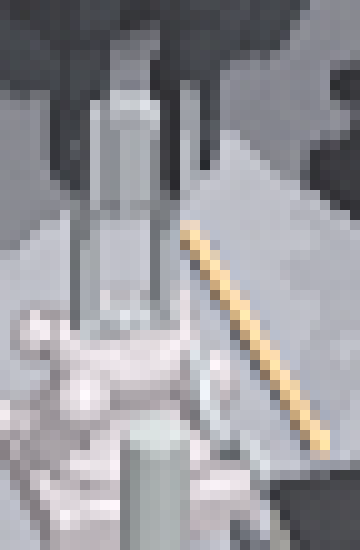

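```bash
python3 - <<'E'
from h import *
to([.5355,.097,.275],-9.8)
E
```

```text
t 6.42 pos [0.5349 0.0606 0.2787] yaw -9.4 z [ 0.0016  0.0011 -1.    ] shift mm [ -5.3 -36.    3.7] roll 0.007 w 0.019 F [-0.13 -0.36 -4.7 ]
```

```bash
python3 -m pendant '[[-2,-12,1.5,0.007,10],[-2,-12,1,0,10],[-1,-11,1,0,10],[0,0,0,0,10],[0,0,0,0,10]]';python3 - <<'E'
from h import *
to([.5355,.097,.275],-9.8)
cv2.imwrite("pics/scene4.png",cams.snapshot('scene')[:,:,::-1])
to([.5355,.097,.275],-9.8)
im=cv2.imread('pics/scene4.png')[180:240,255:300];im=cv2.resize(im,None,fx=10,fy=10,interpolation=cv2.INTER_NEAREST)
for i in range(0,45,5):cv2.putText(im,str(255+i),(i*10,10),0,.4,(0,0,255),1);cv2.line(im,(i*10,0),(i*10,5),(0,0,255),1)
for i in range(0,60,5):cv2.putText(im,str(180+i),(0,i*10+4),0,.4,(0,0,255),1)
cv2.imwrite('pics/z4.png',im)
E
```

```text
time: 6.83
position: [0.5349, 0.0955, 0.2754]
tool_rot: [[0.985, -0.172, 0.001], [-0.172, -0.985, 0.0], [0.001, -0.001, -1.0]]
wrist_force: [0.9, -0.3, -3.1]
width: 0.019
t 6.83 pos [0.5349 0.0955 0.2754] yaw -9.9 z [ 1.4e-03  4.0e-04 -1.0e+00] shift mm [ 0.4 -1.5  0.4] roll -0.002 w 0.019 F [ 0.86 -0.34 -3.11]
t 6.88 pos [0.5349 0.0955 0.2754] yaw -9.9 z [ 1.5e-03  5.0e-04 -1.0e+00] shift mm [ 0.3 -1.6  0.4] roll -0.002 w 0.0188 F [-0.07  0.28 -4.06]
```

View pics/z4.png

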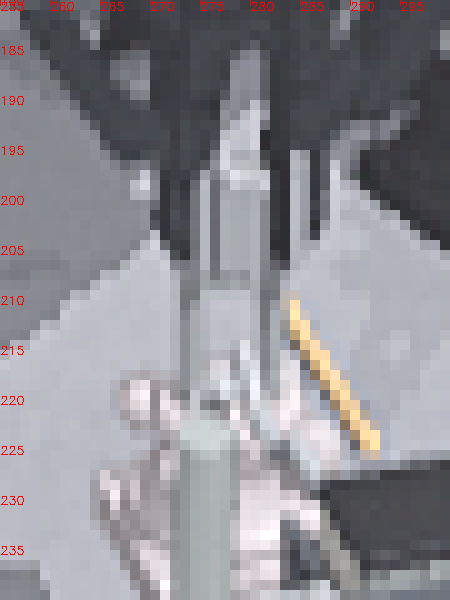

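```bash
python3 - <<'E'
from h import *
s=sensors.get_state();p=s['position']+[0,0,-.0225];X=np.array([.172,.985,0])
for k in(0,.02,.042):print(proj('scene',p+k*X))
print(proj('scene',p+.042*X-[0,0,.019]), proj('scene',p+[0,0,.006]))
to([.5425,.137,.275],-9.8)
E
```

```text
[279.03909162 209.70505051]
[281.32479435 213.48665152]
[283.89634148 217.74117031]
[283.77297705 223.40865905] [279.06697009 207.92157487]
t 6.88 pos [0.5349 0.0955 0.2754] yaw -9.9 z [ 1.5e-03  5.0e-04 -1.0e+00] shift mm [  0.3 -42.2   0.5] roll -0.002 w 0.0188 F [-0.07  0.28 -4.06]
```

```bash
python3 -m pendant '[[0.3,-7,0,0,10],[0,-7,0,0,10],[0,-6,0,0,10],[0,0,0,0,10],[0,0,0,0,10]]';python3 - <<'E'
from h import *
to([.5425,.138,.275],-9.8)
cv2.imwrite("pics/scene5.png",cams.snapshot('scene')[:,:,::-1])
im=cv2.imread('pics/scene5.png')[180:240,255:300];im=cv2.resize(im,None,fx=10,fy=10,interpolation=cv2.INTER_NEAREST)
for i in range(0,45,5):cv2.putText(im,str(255+i),(i*10,10),0,.4,(0,0,255),1);cv2.line(im,(i*10,0),(i*10,5),(0,0,255),1)
for i in range(0,60,5):cv2.putText(im,str(180+i),(0,i*10+4),0,.4,(0,0,255),1)
cv2.imwrite('pics/z5.png',im)
E
```

```text
time: 7.3
position: [0.5392, 0.1165, 0.2757]
tool_rot: [[0.985, -0.173, 0.002], [-0.173, -0.985, 0.0], [0.002, -0.001, -1.0]]
wrist_force: [0.2, 0.7, -4.3]
width: 0.0187
t 7.30 pos [0.5392 0.1165 0.2757] yaw -10.0 z [ 1.8e-03  4.0e-04 -1.0e+00] shift mm [ -0.4 -21.7   0.7] roll -0.003 w 0.0187 F [ 0.17  0.71 -4.32]
```

View pics/z5.png

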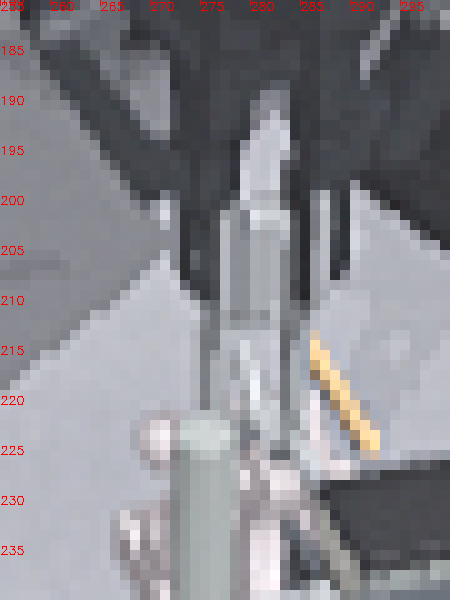

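```bash
python3 -m pendant '[[-0.4,0,-2.5,0,10],[0,-6,0,0,10],[0,-6,0,0,10],[0,-6,0,0,10],[0,-3,0,0,10]]';python3 - <<'E'
from h import *
to([.5425,.138,.275],-9.8)
cv2.imwrite("pics/scene6.png",cams.snapshot('scene')[:,:,::-1])
im=cv2.imread('pics/scene6.png')[180:240,255:300];im=cv2.resize(im,None,fx=10,fy=10,interpolation=cv2.INTER_NEAREST)
for i in range(0,45,5):cv2.putText(im,str(255+i),(i*10,10),0,.4,(0,0,255),1);cv2.line(im,(i*10,0),(i*10,5),(0,0,255),1)
for i in range(0,60,5):cv2.putText(im,str(180+i),(0,i*10+4),0,.4,(0,0,255),1)
cv2.imwrite('pics/z6.png',im)
to([.5425,.138,.275],-9.8)
E
```

```text
time: 7.77
position: [0.5426, 0.1382, 0.2786]
tool_rot: [[0.985, -0.175, 0.002], [-0.175, -0.985, 0.0], [0.002, -0.001, -1.0]]
wrist_force: [0.0, 0.7, -4.0]
width: 0.0185
t 7.77 pos [0.5426 0.1382 0.2786] yaw -10.1 z [ 1.8e-03  4.0e-04 -1.0e+00] shift mm [-0.1  0.2  3.6] roll -0.005 w 0.0185 F [ 0.01  0.75 -3.95]
t 7.82 pos [0.5427 0.1385 0.2786] yaw -10.0 z [ 2.e-03  5.e-04 -1.e+00] shift mm [-0.1  0.5  3.6] roll -0.004 w 0.0188 F [ 1.12  0.46 -4.45]
```

View pics/z6.png

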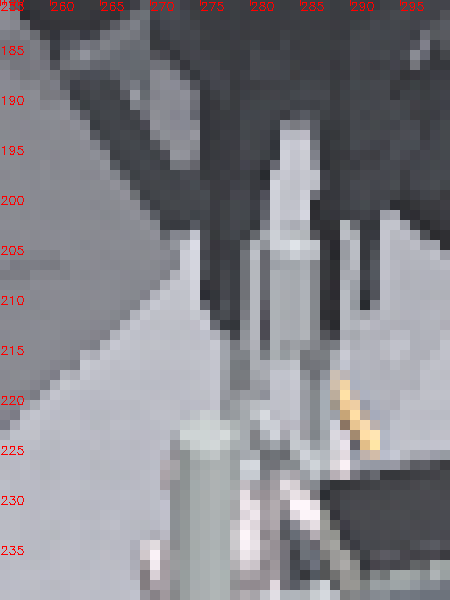

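```bash
python3 -m pendant '[[1,0,3,0,10],[0,0,3,0,10],[0,0,3,0,10],[0,0,3,0,10],[0,0,2,0,10]]'; python3 - <<'E'
from h import *
F=[]
for i in range(6):
    F.append(sensors.get_state()['wrist_force']); im=cams.snapshot('scene')
to([.5428,.138,.256],-9.8)
print(np.mean(F,0))
cv2.imwrite("pics/scene7.png",im[:,:,::-1])
im=cv2.imread('pics/scene7.png')[180:240,255:300];im=cv2.resize(im,None,fx=10,fy=10,interpolation=cv2.INTER_NEAREST)
for i in range(0,45,5):cv2.putText(im,str(255+i),(i*10,10),0,.4,(0,0,255),1);cv2.line(im,(i*10,0),(i*10,5),(0,0,255),1)
for i in range(0,60,5):cv2.putText(im,str(180+i),(0,i*10+4),0,.4,(0,0,255),1)
cv2.imwrite('pics/z7.png',im)
E
```

```text
time: 8.23
position: [0.5438, 0.1387, 0.2632]
tool_rot: [[0.985, -0.173, 0.002], [-0.173, -0.985, 0.0], [0.002, -0.001, -1.0]]
wrist_force: [0.1, 0.1, -3.8]
width: 0.0187
t 8.53 pos [0.5441 0.1388 0.264 ] yaw -10.0 z [ 2.8e-03  5.0e-04 -1.0e+00] shift mm [-1.2  1.1  8. ] roll -0.003 w 0.0189 F [ 0.06 -0.95 -3.43]
[ 0.12511215  0.04530989 -4.50750961]
```

View pics/z7.png

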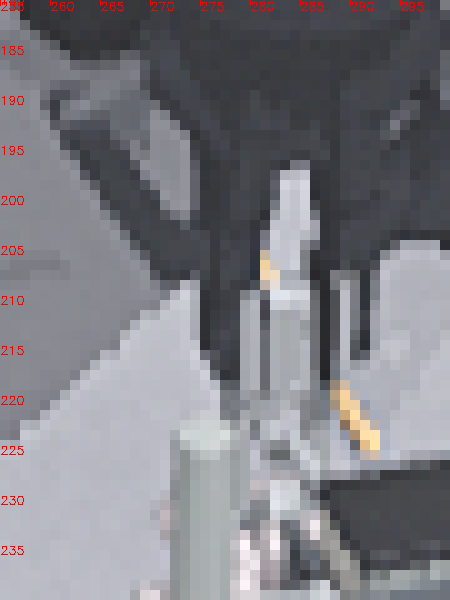

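```bash
for i in 1; do python3 -m pendant '[[-0.5,0.5,2,0,10],[0,0,2,0,10],[0,0,2,0,10],[0,0,2,0,10],[0,0,2,0,10]]'; done; python3 -m pendant '[[0,0,2,0,10],[0,0,2,0,10],[0,0,2,0,10],[0,0,2,0,10],[0,0,2,0,10]]'; python3 - <<'E'
from h import *
F=[]
for i in range(10):
    F.append(sensors.get_state()['wrist_force']); im=cams.snapshot('scene')
to([.5428,.138,.256],-9.8)
print(np.mean(F,0))
cv2.imwrite("pics/scene8.png",im[:,:,::-1])
im=cv2.imread('pics/scene8.png')[180:240,255:300];im=cv2.resize(im,None,fx=10,fy=10,interpolation=cv2.INTER_NEAREST)
for i in range(0,45,5):cv2.putText(im,str(255+i),(i*10,10),0,.4,(0,0,255),1);cv2.line(im,(i*10,0),(i*10,5),(0,0,255),1)
for i in range(0,60,5):cv2.putText(im,str(180+i),(0,i*10+4),0,.4,(0,0,255),1)
cv2.imwrite('pics/z8.png',im)
E
```

```text
time: 8.95
position: [0.5439, 0.1384, 0.2539]
tool_rot: [[0.985, -0.173, 0.004], [-0.173, -0.985, 0.001], [0.004, -0.002, -1.0]]
wrist_force: [-0.1, 0.4, -3.5]
width: 0.0189
time: 9.37
position: [0.544, 0.1384, 0.2427]
tool_rot: [[0.985, -0.173, 0.004], [-0.173, -0.985, 0.001], [0.004, -0.002, -1.0]]
wrist_force: [-0.1, 0.3, -2.5]
width: 0.0187
t 9.87 pos [0.544  0.1384 0.243 ] yaw -10.0 z [ 4.4e-03  8.0e-04 -1.0e+00] shift mm [ -1.1   0.6 -13. ] roll -0.003 w 0.0185 F [ 0.45 -1.17 -3.19]
[-0.09363165 -0.07256152 -2.7481246 ]
```

View pics/z8.png

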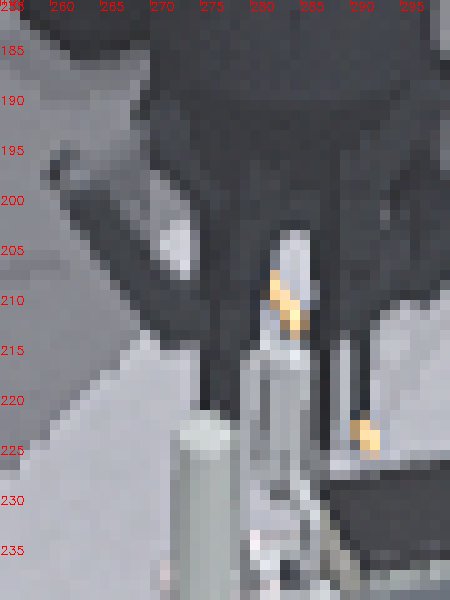

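```bash
for i in 1; do python3 -m pendant '[[0,0,2,0,10],[0,0,2,0,10],[0,0,2,0,10],[0,0,2,0,10],[0,0,2,0,10]]'; done; python3 -m pendant '[[0,0,2,0,10],[0,0,2,0,10],[0,0,2,0,10],[0,0,2,0,10],[0,0,2,0,10]]'; python3 - <<'E'
from h import *
F=[]
for i in range(16):
    F.append(sensors.get_state()['wrist_force']); im=cams.snapshot('scene')
to([.5428,.138,.256],-9.8)
print(np.mean(F,0))
cv2.imwrite("pics/scene9.png",im[:,:,::-1])
E
```

```text
time: 10.28
position: [0.5441, 0.1384, 0.2325]
tool_rot: [[0.985, -0.173, 0.005], [-0.173, -0.985, 0.001], [0.005, -0.002, -1.0]]
wrist_force: [-0.2, -0.4, -1.2]
width: 0.0189
time: 10.7
position: [0.5442, 0.1385, 0.2214]
tool_rot: [[0.985, -0.173, 0.005], [-0.173, -0.985, 0.001], [0.005, -0.002, -1.0]]
wrist_force: [-0.7, -0.7, -1.2]
width: 0.0186
t 11.50 pos [0.5442 0.1385 0.2216] yaw -10.0 z [ 4.9e-03  9.0e-04 -1.0e+00] shift mm [ -1.1   0.6 -34.4] roll -0.003 w 0.0188 F [-1.31  0.2  -1.3 ]
[-1.08872078 -0.09906342 -1.05513354]
```

```bash
python3 -m pendant '[[-0.8,0,1.5,0,10],[0,0,1.5,0,10],[0,0,1.5,0,10],[0,0,1.5,0,10],[0,0,1.5,0,10]]'; python3 - <<'E'
from h import *
F=[]
for i in range(20):
    F.append(sensors.get_state()['wrist_force']); im=cams.snapshot('scene')
to([.5428,.138,.256],-9.8)
print(np.mean(F,0))
cv2.imwrite("pics/scene10.png",im[:,:,::-1])
im=im[200:260,255:300,::-1];im=cv2.resize(im,None,fx=10,fy=10,interpolation=cv2.INTER_NEAREST)
cv2.imwrite('pics/z10.png',im)
E
```

```text
time: 11.92
position: [0.5439, 0.1386, 0.2138]
tool_rot: [[0.985, -0.173, 0.006], [-0.173, -0.985, 0.001], [0.006, -0.002, -1.0]]
wrist_force: [-0.3, 0.0, -0.7]
width: 0.0191
t 12.92 pos [0.544  0.1386 0.214 ] yaw -10.0 z [ 6.3e-03  9.0e-04 -1.0e+00] shift mm [ -0.8   0.7 -42. ] roll -0.003 w 0.0187 F [-0.47 -0.49 -0.92]
[-0.45238049 -0.51311381 -0.22801054]
```

View pics/z10.png

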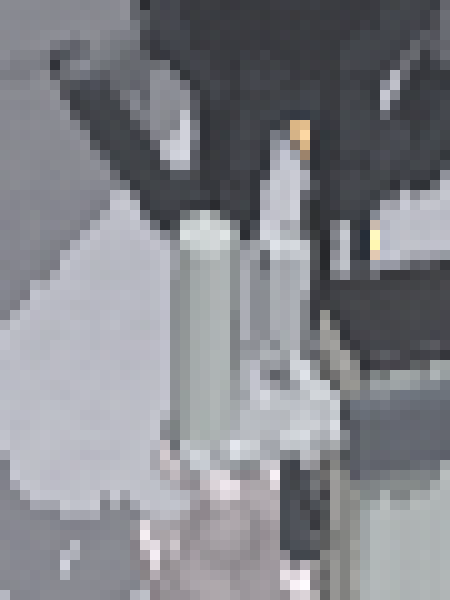

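```bash
python3 -m pendant '[[-0.5,0,1,0,10],[0,0,1,0,10],[0,0,1,0,10],[0,0,0,0,10],[0,0,0,0,10]]'; python3 - <<'E'
from h import *
F=[]
for i in range(50):
    F.append(sensors.get_state()['wrist_force']); im=cams.snapshot('scene')
to([.5428,.138,.256],-9.8)
print(np.mean(F,0),np.std(F,0))
E
```

```text
time: 13.33
position: [0.5439, 0.1386, 0.2108]
tool_rot: [[0.985, -0.173, 0.007], [-0.173, -0.985, 0.001], [0.007, -0.002, -1.0]]
wrist_force: [0.7, -1.4, 0.5]
width: 0.0187
t 15.83 pos [0.5439 0.1386 0.2109] yaw -10.0 z [ 7.2e-03  8.0e-04 -1.0e+00] shift mm [ -0.6   0.7 -45.1] roll -0.003 w 0.0188 F [ 0.43 -0.29  0.25]
[-0.08135076 -0.87589717  0.10852927] [0.43181657 0.54078804 0.57072449]
```

```bash
python3 -m pendant '[[0,1,0,0,10],[0,0,0,0,10],[0,0,0,0,10],[0,0,0,0,10],[0,0,0,0,10]]'; python3 - <<'E'
from h import *
F=[]
for i in range(20):
    F.append(sensors.get_state()['wrist_force']); im=cams.snapshot('scene')
to([.5428,.138,.2108],-9.8)
print(np.mean(F,0),np.std(F,0))
E
```

```text
time: 16.25
position: [0.5438, 0.1378, 0.2109]
tool_rot: [[0.985, -0.173, 0.008], [-0.173, -0.985, 0.001], [0.007, -0.003, -1.0]]
wrist_force: [0.6, 0.2, 0.9]
width: 0.0187
t 17.25 pos [0.5438 0.1378 0.211 ] yaw -10.0 z [ 0.0075  0.0013 -1.    ] shift mm [-1.  -0.   0.2] roll -0.003 w 0.0186 F [-0.14  0.46 -0.54]
[0.1864715  0.03916687 0.41152705] [0.34980274 0.47421725 0.56209839]
```

```bash
python3 -m pendant '[[0,0,0,0,18.5],[0,0,0,0,19],[0,0,0,0,20],[0,0,0,0,22],[0,0,0,0,24]]' 20; python3 -m pendant '[[0,0,0,0,28],[0,0,0,0,34],[0,0,0,0,40],[0,0,0,0,45],[0,0,0,0,45]]'; python3 - <<'E'
from h import *
to([.5428,.138,.2108],-9.8)
for i in range(3): im=cams.snapshot('scene')
cv2.imwrite("pics/scene11.png",im[:,:,::-1])
im=im[180:280,240:320,::-1];im=cv2.resize(im,None,fx=6,fy=6,interpolation=cv2.INTER_NEAREST)
cv2.imwrite('pics/z11.png',im)
E
```

```text
time: 17.67
position: [0.5437, 0.1378, 0.2109]
tool_rot: [[0.985, -0.173, 0.007], [-0.173, -0.985, 0.001], [0.007, -0.002, -1.0]]
wrist_force: [0.2, 0.4, 0.5]
width: 0.024
time: 18.08
position: [0.5437, 0.1378, 0.2109]
tool_rot: [[0.985, -0.173, 0.007], [-0.173, -0.985, 0.001], [0.007, -0.002, -1.0]]
wrist_force: [-0.9, 0.7, 0.3]
width: 0.0449
t 18.08 pos [0.5437 0.1378 0.2109] yaw -10.0 z [ 0.0073  0.0012 -1.    ] shift mm [-0.9 -0.1  0.1] roll -0.003 w 0.0449 F [-0.91  0.68  0.32]
```

View pics/z11.png

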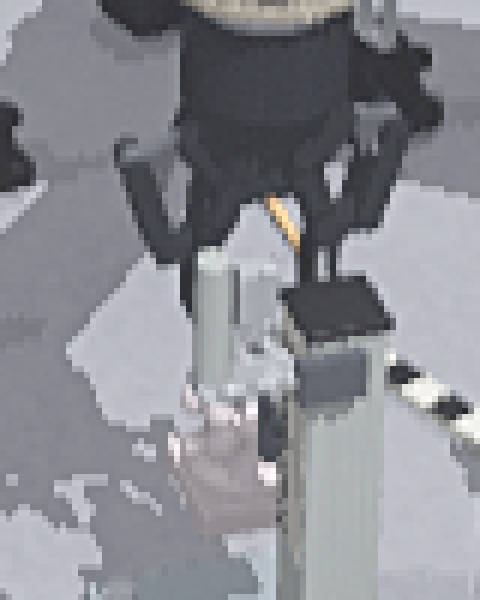

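```bash
python3 -m pendant '[[0,0,-4,0,45],[0,0,-8,0,45],[0,0,-15,0,45],[0,0,-30,0,45],[0,0,-35,0,45]]'; python3 -m pendant '[[0,0,-30,0,45],[0,0,-30,0,45],[35,0,0,0,45],[38,0,0,0,45],[38,0,0,0,45]]'; python3 - <<'E'
from h import *
to([.5428,.138,.2108],-9.8)
for n in P: cv2.imwrite(f"pics/{n}12.png",cams.snapshot(n)[:,:,::-1])
E
```

```text
time: 18.65
position: [0.5394, 0.1369, 0.3011]
tool_rot: [[0.985, -0.173, -0.004], [-0.173, -0.985, -0.001], [-0.004, 0.002, -1.0]]
wrist_force: [0.9, -0.0, 0.0]
width: 0.0452
time: 19.07
position: [0.6482, 0.1192, 0.3802]
tool_rot: [[0.985, -0.17, 0.01], [-0.17, -0.985, 0.002], [0.009, -0.004, -1.0]]
wrist_force: [0.5, -0.7, 0.0]
width: 0.0445
t 19.07 pos [0.6482 0.1192 0.3802] yaw -9.8 z [ 0.0096  0.0021 -1.    ] shift mm [-108.5    0.   168.5] roll 0.0 w 0.0445 F [ 0.55 -0.72  0.04]
```

View pics/scene12.png

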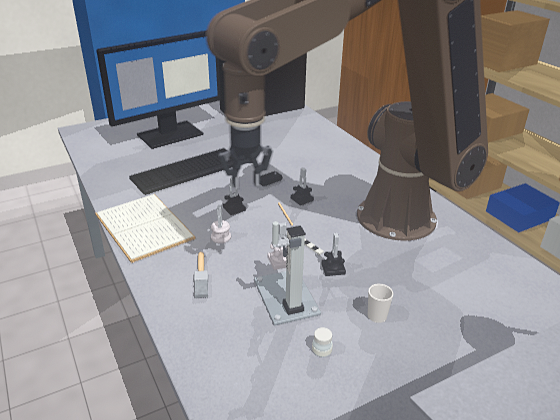

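View pics/top12.png

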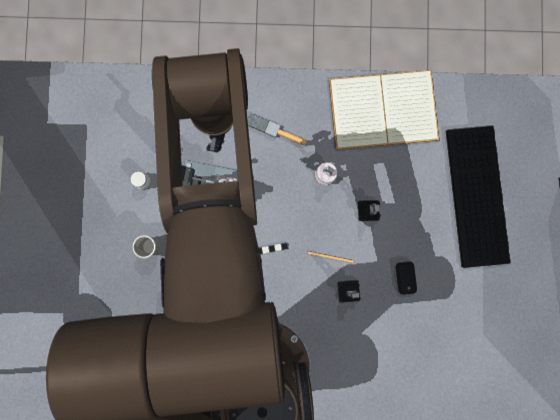

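```bash
python3 - <<'E'
from h import *
print(sensors.get_state()['joints'])
im=cv2.imread('pics/scene12.png')[205:300,250:315]
im=cv2.resize(im,None,fx=6,fy=6,interpolation=cv2.INTER_NEAREST)
for i in range(0,65,5):cv2.putText(im,str(250+i),(i*6,10),0,.35,(0,0,255),1);cv2.line(im,(i*6,0),(i*6,5),(0,0,255),1)
for i in range(0,95,5):cv2.putText(im,str(205+i),(0,i*6+4),0,.35,(0,0,255),1)
cv2.imwrite('pics/z12.png',im)
E
```

```text
[1.33463676e-01 3.97063194e-01 1.39544149e+00 1.89348584e-04
 1.33996469e+00 3.06355501e-01]
```

View pics/z12.png

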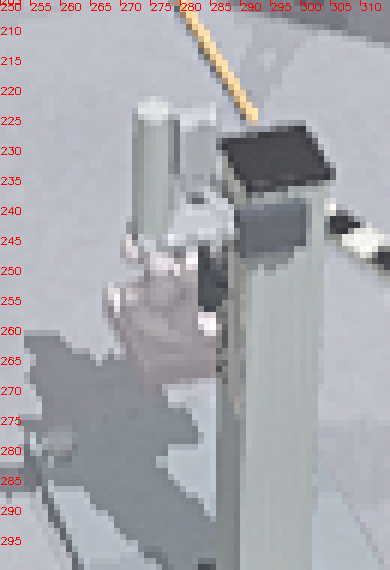

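```bash
python3 - <<'E'
from h import *
o=np.array([.5675,.241]);a=np.radians(80.2);X=np.array([np.cos(a),np.sin(a)]);Y=np.array([-X[1],X[0]])
for x,z in[(-.018,.26),(0,.26),(.018,.26),(0,.214),(.018,.214),(0,.16)]:
    print(x,z,proj('scene',np.r_[o+x*X-.0185*Y,z]))
A=[]
for f in(0,12):
    im=cv2.imread(f'pics/scene{f}.png')[225:275,268:308]
    A.append(cv2.resize(im,None,fx=10,fy=10,interpolation=cv2.INTER_NEAREST))
im=np.hstack(A)
for i in range(0,40,5):cv2.putText(im,str(268+i),(i*10,10),0,.35,(0,0,255),1)
for i in range(0,50,5):cv2.putText(im,str(225+i),(0,i*10+4),0,.35,(0,0,255),1)
cv2.imwrite('pics/zc.png',im)
E
```

```text
-0.018 0.26 [285.75772822 235.5908131 ]
0 0.26 [288.06702892 239.54336546]
0.018 0.26 [290.42504687 243.5793013 ]
0 0.214 [287.67649319 253.6703775 ]
0.018 0.214 [289.98788073 257.77974635]
0 0.16 [287.23548673 269.6230882 ]
```

View pics/zc.png

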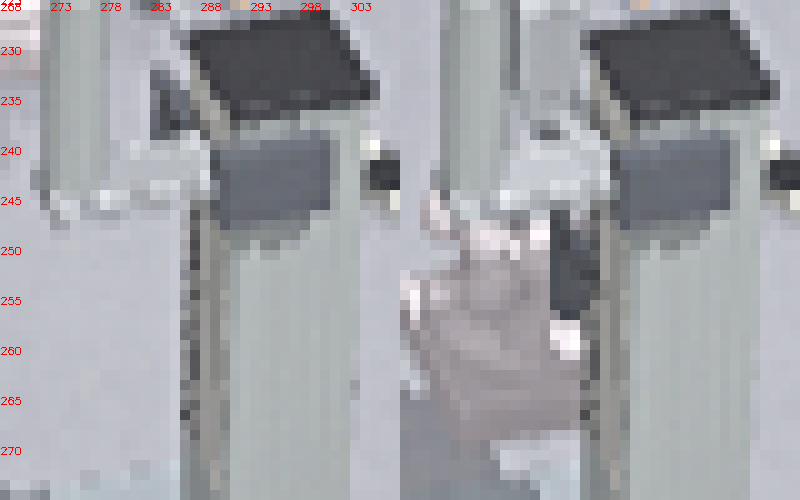

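```bash
python3 -m pendant '[[0,0,0,-0.12,60],[0,0,0,-0.12,60],[0,0,0,-0.12,60],[0,0,0,-0.12,60],[0,0,0,-0.12,60]]'; python3 -m pendant '[[0,0,0,-0.12,60],[0,0,0,-0.12,60],[0,0,0,-0.12,60],[0,0,0,-0.12,60],[0,0,0,-0.12,60]]';python3 -m pendant '[[0,0,0,-0.12,60],[0,0,0,-0.12,60],[0,0,0,-0.1,60],[0,0,0,0,60],[0,0,0,0,60]]'; python3 - <<'E'
from h import *
to([.6238,.248,.375],80.2)
E
```

```text
time: 19.58
position: [0.6511, 0.1174, 0.3796]
tool_rot: [[0.903, 0.43, 0.008], [0.43, -0.903, 0.001], [0.008, 0.002, -1.0]]
wrist_force: [1.6, -0.0, -0.6]
width: 0.0601
time: 20.0
position: [0.6485, 0.1176, 0.3829]
tool_rot: [[0.481, 0.877, 0.007], [0.877, -0.481, 0.002], [0.005, 0.006, -1.0]]
wrist_force: [0.1, -0.2, -0.1]
width: 0.0599
time: 20.42
position: [0.6461, 0.118, 0.3863]
tool_rot: [[0.142, 0.99, 0.008], [0.99, -0.142, 0.002], [0.003, 0.008, -1.0]]
wrist_force: [0.3, 0.1, 0.7]
width: 0.0602
t 20.42 pos [0.6461 0.118  0.3863] yaw 81.9 z [ 0.0079  0.0018 -1.    ] shift mm [125.5 -40.6  11.4] roll 0.029 w 0.0602 F [0.31 0.09 0.74]
```

```bash
python3 -m pendant '[[25,-8,0,0,60],[30,-10,0,0,60],[30,-10,0,0,60],[20,-7,0,0.029,60],[0,0,0,0,60]]'; python3 - <<'E'
from h import *
to([.6238,.248,.375],80.2)
for n in P: cv2.imwrite(f"pics/{n}13.png",cams.snapshot(n)[:,:,::-1])
im=cv2.imread('pics/scene13.png')[180:280,240:320]
im=cv2.resize(im,None,fx=6,fy=6,interpolation=cv2.INTER_NEAREST)
for i in range(0,80,10):cv2.putText(im,str(240+i),(i*6,10),0,.35,(0,0,255),1)
for i in range(0,100,10):cv2.putText(im,str(180+i),(0,i*6+4),0,.35,(0,0,255),1)
cv2.imwrite('pics/z13.png',im)
im=cv2.imread('pics/top13.png')[120:220,150:250]
cv2.imwrite('pics/z13t.png',cv2.resize(im,None,fx=6,fy=6,interpolation=cv2.INTER_NEAREST))
E
```

```text
time: 20.83
position: [0.6255, 0.2292, 0.388]
tool_rot: [[0.196, 0.981, 0.009], [0.981, -0.196, 0.002], [0.003, 0.008, -1.0]]
wrist_force: [-0.4, 0.4, 0.1]
width: 0.0599
t 20.83 pos [0.6255 0.2292 0.388 ] yaw 78.7 z [ 0.0085  0.0017 -1.    ] shift mm [18.1 -5.5 13. ] roll -0.026 w 0.0599 F [-0.36  0.39  0.08]
```

View pics/z13.png

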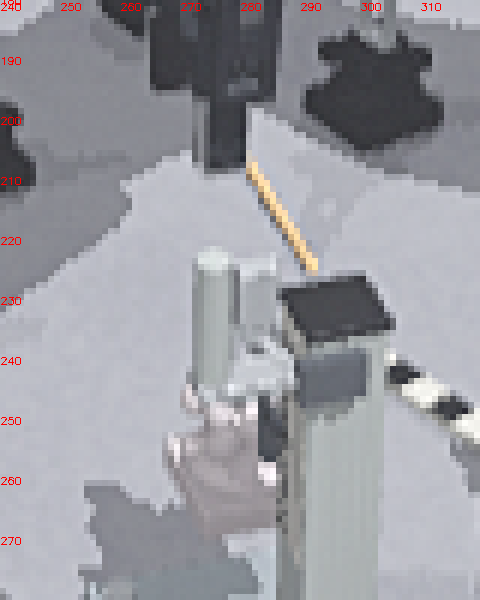

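View pics/z13t.png

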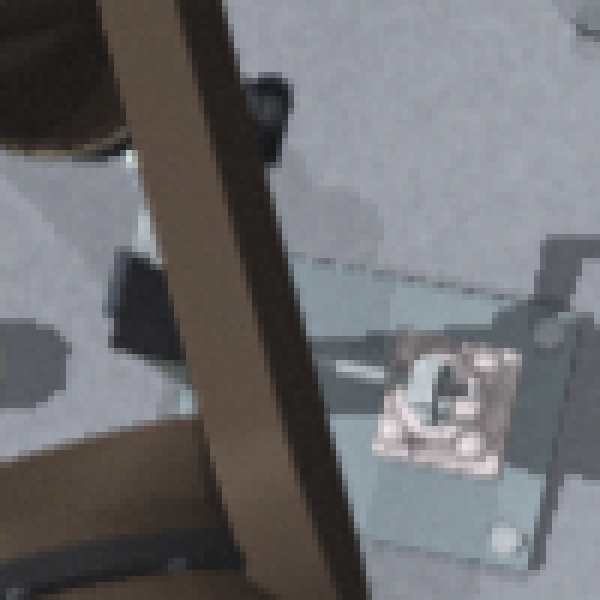

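```bash
python3 -m pendant '[[9,-3,0,-0.026,60],[9,-3,5,0,60],[0,0,5,0,60],[0,0,0,0,60],[0,0,0,0,60]]'; python3 - <<'E'
from h import *
to([.6238,.248,.304],80.2)
for n in P: cv2.imwrite(f"pics/{n}14.png",cams.snapshot(n)[:,:,::-1])
im=cv2.imread('pics/scene14.png')[170:270,230:320]
im=cv2.resize(im,None,fx=6,fy=6,interpolation=cv2.INTER_NEAREST)
for i in range(0,90,10):cv2.putText(im,str(230+i),(i*6,10),0,.35,(0,0,255),1)
for i in range(0,100,10):cv2.putText(im,str(170+i),(0,i*6+4),0,.35,(0,0,255),1)
cv2.imwrite('pics/z14.png',im)
p=sensors.get_state()['position'];R=sensors.get_state()['tool_rot']
print(proj('scene',p),proj('scene',p+R[:,2]*.011),proj('scene',p+R[:,2]*(p[2]-.325)))
E
```

```text
time: 21.35
position: [0.624, 0.2438, 0.3771]
tool_rot: [[0.172, 0.985, 0.009], [0.985, -0.172, -0.0], [0.001, 0.009, -1.0]]
wrist_force: [-0.3, 0.8, 1.3]
width: 0.0601
t 21.35 pos [0.624  0.2438 0.3771] yaw 80.1 z [ 8.8e-03 -4.0e-04 -1.0e+00] shift mm [ 4.  -1.5 73.1] roll -0.002 w 0.0601 F [-0.32  0.77  1.27]
[276.48494915 206.15667839] [276.40138218 209.96405615] [276.09470634 223.93645205]
```

View pics/z14.png

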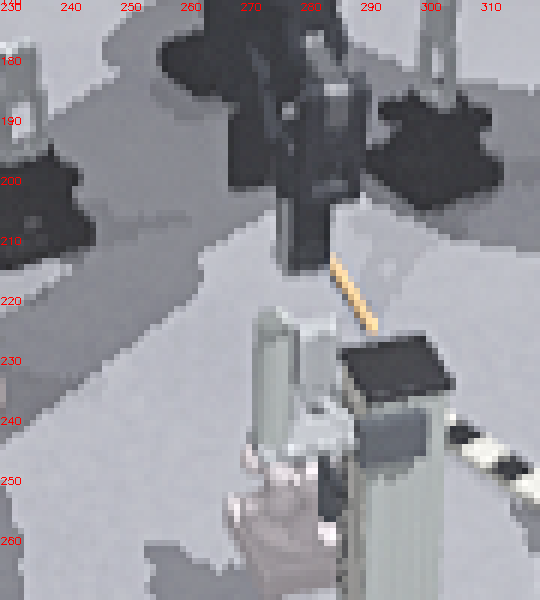

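```bash
python3 -m pendant '[[4,-1.5,12,0,60],[0,0,20,0,60],[0,0,20,0,60],[0,0,12,0,60],[0,0,0,0,60]]'; python3 - <<'E'
from h import *
to([.6238,.248,.304],80.2)
for n in P: cv2.imwrite(f"pics/{n}15.png",cams.snapshot(n)[:,:,::-1])
im=cv2.imread('pics/scene15.png')[170:270,230:320]
im=cv2.resize(im,None,fx=6,fy=6,interpolation=cv2.INTER_NEAREST)
for i in range(0,90,10):cv2.putText(im,str(230+i),(i*6,10),0,.35,(0,0,255),1)
for i in range(0,100,10):cv2.putText(im,str(170+i),(0,i*6+4),0,.35,(0,0,255),1)
cv2.imwrite('pics/z15.png',im)
E
```

```text
time: 21.87
position: [0.6244, 0.2476, 0.3095]
tool_rot: [[0.174, 0.985, 0.012], [0.985, -0.174, 0.001], [0.003, 0.011, -1.0]]
wrist_force: [-0.5, -0.6, -0.8]
width: 0.0599
t 21.87 pos [0.6244 0.2476 0.3095] yaw 80.0 z [ 1.150e-02  5.000e-04 -9.999e-01] shift mm [ 0.3 -0.8  5.5] roll -0.004 w 0.0599 F [-0.48 -0.55 -0.77]
```

View pics/z15.png

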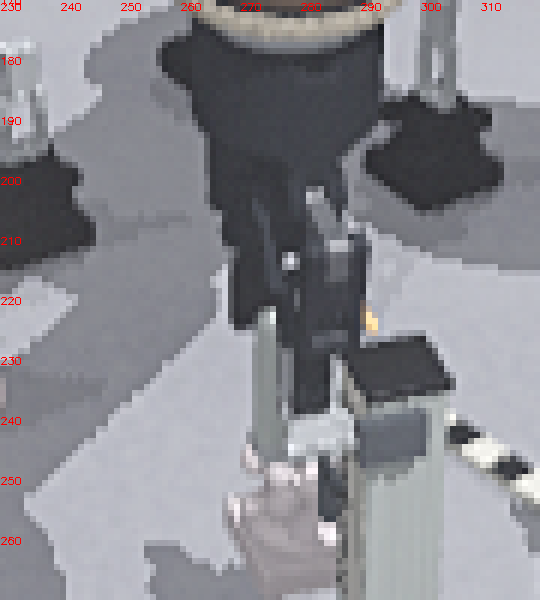

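```bash
python3 -m pendant '[[0,0,3,0,40],[0,0,0,0,30],[0,0,0,0,20],[0,0,0,0,8],[0,0,0,0,8]]' 25;python3 -m pendant '[[0,0,0,0,8],[0,0,0,0,8],[0,0,0,0,8],[0,0,0,0,8],[0,0,0,0,8]]'; python3 - <<'E'
from h import *
F=[]
for i in range(10):
    F.append(sensors.get_state()['wrist_force']); im=cams.snapshot('scene')
to([.6238,.248,.304],80.2);print(np.mean(F,0))
cv2.imwrite(f"pics/scene16.png",im[:,:,::-1])
im=im[170:270,230:320,::-1]
im=cv2.resize(im,None,fx=6,fy=6,interpolation=cv2.INTER_NEAREST)
cv2.imwrite('pics/z16.png',im)
E
```

```text
time: 22.38
position: [0.6254, 0.243, 0.3112]
tool_rot: [[0.175, 0.985, 0.014], [0.985, -0.175, -0.007], [-0.004, 0.015, -1.0]]
wrist_force: [1.9, 7.8, -1.9]
width: 0.015
time: 22.8
position: [0.6256, 0.2432, 0.3126]
tool_rot: [[0.175, 0.984, 0.016], [0.985, -0.175, -0.005], [-0.003, 0.016, -1.0]]
wrist_force: [-0.5, -2.1, -1.6]
width: 0.0151
t 23.30 pos [0.6256 0.2432 0.3126] yaw 79.9 z [ 0.0156 -0.0053 -0.9999] shift mm [ 4.4 -2.8  8.6] roll -0.005 w 0.0143 F [-0.3  -2.65 -0.38]
[-0.65919677 -2.0270637  -0.51690833]
```

View pics/z16.png

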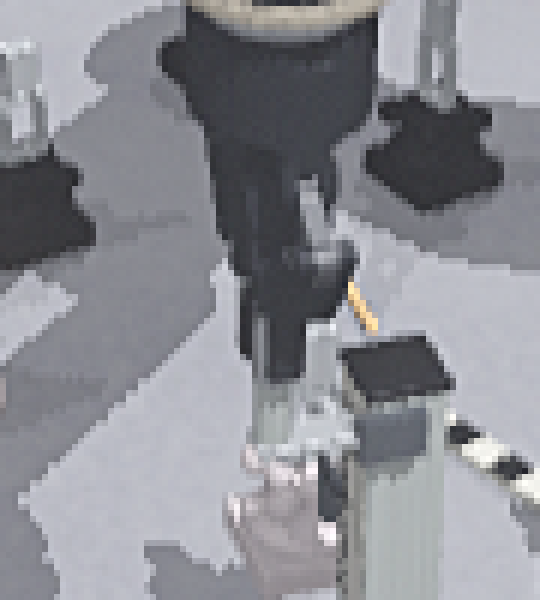

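```bash
python3 -m pendant '[[1,-0.5,-1,0,8],[0,0,-1,0,8],[0,0,-1,0,8],[0,0,0,0,8],[0,0,0,0,8]]'; python3 - <<'E'
from h import *
F=[]
for i in range(8):
    F.append(sensors.get_state()['wrist_force']); im=cams.snapshot('scene')
to([.6238,.248,.304],80.2);print(np.mean(F,0))
E
python3 -m pendant '[[0,0,-1,0,8],[0,0,-0.5,0,8],[0,0,0,0,8],[0,0,0,0,8],[0,0,0,0,8]]'; python3 - <<'E'
from h import *
F=[]
for i in range(8):
    F.append(sensors.get_state()['wrist_force']); im=cams.snapshot('scene')
to([.6238,.248,.304],80.2);print(np.mean(F,0))
E
```

```text
time: 23.72
position: [0.6256, 0.2432, 0.3152]
tool_rot: [[0.175, 0.984, 0.015], [0.984, -0.175, -0.007], [-0.004, 0.017, -1.0]]
wrist_force: [-0.9, -2.4, -1.5]
width: 0.0159
t 24.12 pos [0.6255 0.2432 0.3152] yaw 79.9 z [ 0.0155 -0.0072 -0.9999] shift mm [ 4.4 -2.7 11.1] roll -0.005 w 0.0147 F [ 0.26 -2.44 -1.62]
[-0.26848393 -2.53346702 -2.10599286]
time: 24.53
position: [0.6255, 0.2432, 0.3153]
tool_rot: [[0.175, 0.984, 0.014], [0.984, -0.175, -0.008], [-0.005, 0.015, -1.0]]
wrist_force: [1.8, -2.6, -5.5]
width: 0.0151
t 24.93 pos [0.6255 0.2432 0.3153] yaw 79.9 z [ 0.0143 -0.0076 -0.9999] shift mm [ 4.5 -2.7 11.2] roll -0.005 w 0.0151 F [ 1.24 -2.11 -5.87]
[ 0.91529433 -2.26649347 -5.69390889]
```

```bash
for r in '[[0,0,2,0,8],[0,0,3,0,8],[0,0,3,0,8],[0,0,3,0,8],[0,0,3,0,8]]'; do :; done; python3 -m pendant '[[0,0,2,0,8],[0,0,3,0,8],[0,0,3,0,8],[0,0,3,0,8],[0,0,3,0,8]]'; python3 -m pendant '[[0,0,3,0,8],[0,0,3,0,8],[0,0,3,0,8],[0,0,3,0,8],[0,0,3,0,8]]'; python3 -m pendant '[[0,0,3,0,8],[0,0,3,0,8],[0,0,3,0,8],[0,0,3,0,8],[0,0,3,0,8]]'; python3 - <<'E'
from h import *
to([.6238,.248,.2638],80.2)
E
```

```text
time: 25.35
position: [0.6256, 0.2432, 0.3024]
tool_rot: [[0.175, 0.984, 0.016], [0.985, -0.175, -0.007], [-0.004, 0.017, -1.0]]
wrist_force: [-2.2, -2.3, 1.2]
width: 0.0152
time: 25.77
position: [0.6256, 0.2432, 0.2856]
tool_rot: [[0.175, 0.984, 0.016], [0.985, -0.175, -0.007], [-0.004, 0.016, -1.0]]
wrist_force: [-2.6, -2.6, 0.9]
width: 0.0154
time: 26.18
position: [0.6257, 0.2432, 0.2687]
tool_rot: [[0.175, 0.984, 0.015], [0.984, -0.175, -0.007], [-0.004, 0.016, -1.0]]
wrist_force: [-2.0, -1.6, 2.2]
width: 0.0149
t 26.18 pos [0.6257 0.2432 0.2687] yaw 79.9 z [ 0.0149 -0.0067 -0.9999] shift mm [ 4.4 -2.8  4.9] roll -0.005 w 0.0149 F [-1.97 -1.62  2.23]
```

```bash
python3 -m pendant '[[0,0,2,0,8],[0,0,2,0,8],[0,0,0,0,8],[0,0,0,0,8],[0,0,0,0,8]]'; python3 - <<'E'
from h import *
im=cams.snapshot('scene')
to([.6238,.248,.2638],80.2)
cv2.imwrite(f"pics/scene17.png",im[:,:,::-1])
A=[]
for f,dy in((0,0),(17,14)):
    im=cv2.imread(f'pics/scene{f}.png')[225+dy:275+dy,268:308]
    A.append(cv2.resize(im,None,fx=10,fy=10,interpolation=cv2.INTER_NEAREST))
im=np.hstack(A)
for i in range(0,40,5):cv2.putText(im,str(268+i),(i*10,10),0,.35,(0,0,255),1)
for i in range(0,50,5):cv2.putText(im,str(225+i),(0,i*10+4),0,.35,(0,0,255),1);cv2.putText(im,str(239+i),(400,i*10+4),0,.35,(0,0,255),1)
cv2.imwrite('pics/z17.png',im)
E
```

```text
time: 26.6
position: [0.6256, 0.2432, 0.2633]
tool_rot: [[0.175, 0.984, 0.014], [0.985, -0.175, -0.007], [-0.004, 0.015, -1.0]]
wrist_force: [-3.0, -1.5, -0.2]
width: 0.0146
t 26.65 pos [0.6256 0.2432 0.2633] yaw 79.9 z [ 0.0142 -0.0068 -0.9999] shift mm [ 4.4 -2.6 -0.5] roll -0.005 w 0.0152 F [-2.66 -1.3  -1.1 ]
```

View pics/z17.png

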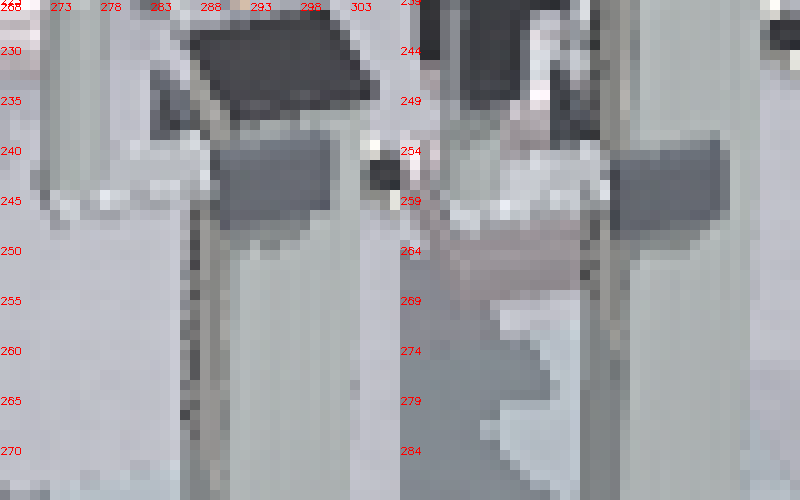

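```bash
python3 - <<'E'
from h import *
for f,r0 in((0,228),(17,242)):
    g=cv2.cvtColor(cv2.imread(f'pics/scene{f}.png'),cv2.COLOR_BGR2GRAY)
    print(f,r0);print(g[r0:r0+16,282:288].T)
    print('rider',g[r0+8:r0+24,290:298:2].T)
E
```

```text
0 228
[[179 177 181 189 199 204 204 204 203 201 200 202 192 186 187 183]
 [187 183 191 163 106 100 130 124 106 104  96 176 196 187 186 209]
 [199 196 197 167 124 103  82  71  76  80  94 181 198 187 187 204]
 [144 184 199 198 172 124 112 110  88  59 118 177 189 187 187 214]
 [140 115 181 206 210 181 109 108 116  90 173 205 196 186 190 178]
 [ 78  53  85 143 157 151 153 124  90  87 209 217 191 189 183 169]]
rider [[138 145 154 137 118 109  94  95  98 100  96  92 128 147 138 143]
 [ 70 133 160 138 118 109 106 107 107 106 103 114 133 136 168 185]
 [ 72 167 164 119 115 108 106 106 108 107 102 130 141 133 165 181]
 [102 160 149 118 112 107 108 107 107 105 109 129 137 169 184 180]]
17 242
[[187 209 218 213 207 232 249 211 171 176 160 144 188 207 204 193]
 [168 195 185 109  61  64  71  72  72  74  68  89 184 198 185 184]
 [142 113 161 154  97  80  66  56  70  80  76 126 179 189 185 186]
 [150 162 203 201 188 150  91 102  90  63  67 112 174 190 187 190]
 [144 118 174 188 153 126 115  96  85  74  55 201 212 189 189 152]
 [ 79  53 105 106  78  98  87  77  95  80  53 170 199 195 194 193]]
rider [[166 152 150 153 132 112 107 100 100 103 102 102 110 132 137 133]
 [181 182 185 171 131 107 106 103 106 105 104  98 121 135 172 188]
 [178 179 184 153 111 108 104 104 104 103 104 105 128 137 165 182]
 [178 180 174 144 111 106 105 105 105 104 103 113 131 134 164 180]]
```

```bash
python3 -m pendant '[[0,0,0,0,16],[0,0,0,0,20],[0,0,0,0,28],[0,0,0,0,40],[0,0,0,0,50]]'; python3 -m pendant '[[0,0,0,0,50],[0,0,-5,0,50],[0,0,-15,0,50],[0,0,-30,0,50],[0,0,-35,0,50]]'; python3 -m pendant '[[0,0,-30,0,50],[0,-30,0,0,50],[0,-35,0,0,50],[0,-35,0,0,50],[0,-35,0,0,50]]'; python3 - <<'E'
from h import *
to([.6238,.248,.2638],80.2)
for n in P: cv2.imwrite(f"pics/{n}18.png",cams.snapshot(n)[:,:,::-1])
im=cv2.imread('pics/scene18.png')[200:300,245:325]
cv2.imwrite('pics/z18.png',cv2.resize(im,None,fx=6,fy=6,interpolation=cv2.INTER_NEAREST))
g=cv2.cvtColor(cv2.imread('pics/scene18.png'),cv2.COLOR_BGR2GRAY)
print(g[242:258,282:288].T,g[250:266,290:298:2].T)
E
```

```text
time: 27.07
position: [0.6267, 0.2439, 0.2641]
tool_rot: [[0.175, 0.984, 0.017], [0.985, -0.175, -0.006], [-0.003, 0.018, -1.0]]
wrist_force: [0.6, -0.1, 0.7]
width: 0.0495
time: 27.48
position: [0.6224, 0.2434, 0.3448]
tool_rot: [[0.175, 0.985, 0.006], [0.984, -0.175, -0.009], [-0.008, 0.007, -1.0]]
wrist_force: [1.2, 0.5, -0.2]
width: 0.0501
time: 27.9
position: [0.4937, 0.2676, 0.384]
tool_rot: [[0.18, 0.983, 0.021], [0.984, -0.18, -0.004], [-0.001, 0.021, -1.0]]
wrist_force: [0.4, 1.1, 0.3]
width: 0.0502
t 27.90 pos [0.4937 0.2676 0.384 ] yaw 79.6 z [ 0.0207 -0.0043 -0.9998] shift mm [  4.2 128.9 123. ] roll -0.01 w 0.0502 F [0.37 1.08 0.3 ]
[[178 196 212 213 207 231 249 212 170 176 159 140 199 211 204 191]
 [168 177 172 117  64  67  72  73  73  76  68  99 198 204 184 184]
 [133 122 134 133 103  85  71  59  73  82  77 134 181 188 186 186]
 [122 127 128 132 147 124  93 105  92  67  67 120 174 189 186 187]
 [151 116 116 140 125 123 120 100  93  79  58 208 217 189 187 182]
 [ 87  60 119 124  88 110  93  75  94  78  52 181 206 196 195 213]] [[165 151 150 152 131 117 113 102 100 104 105 102 112 131 137 133]
 [181 183 186 170 135 115 108 103 105 105 103 100 121 136 172 188]
 [178 178 184 153 116 113 106 104 104 104 102 107 130 136 166 182]
 [179 180 175 142 114 110 103 107 105 104 102 113 131 132 165 181]]
```

View pics/z18.png

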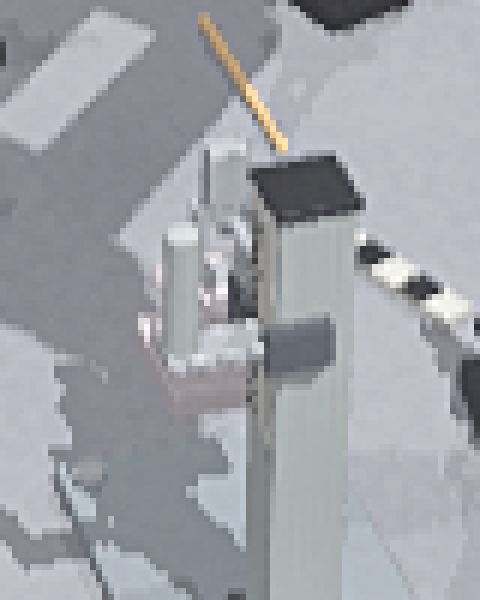

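View pics/top18.png

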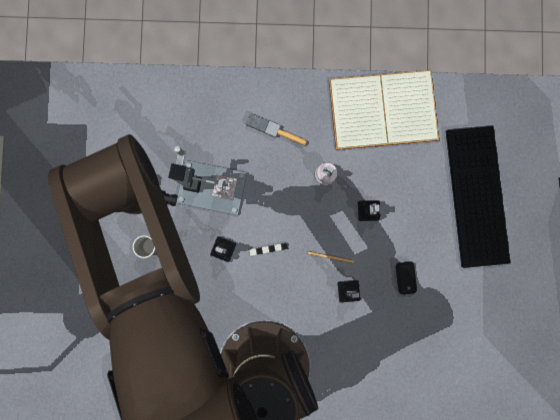

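```bash
python3 -m pendant '[[0,0,0,0,50],[0,0,0,0,50],[0,0,0,0,50],[0,0,0,0,50],[0,0,0,0,50]]'; python3 - <<'E'
from h import *
a=cams.snapshot('scene');
for i in range(4): b=cams.snapshot('scene')
d=cv2.absdiff(a,b)[215:275,265:300];print(d.max(),d.mean())
c=cv2.imread('pics/scene18.png')[:,:,::-1];d=cv2.absdiff(c,b)[215:275,265:300];print(d.max(),d.mean())
print(env.finish_job())
E
```

```text
time: 28.42
position: [0.4921, 0.2684, 0.3864]
tool_rot: [[0.177, 0.984, 0.022], [0.984, -0.177, -0.003], [0.001, 0.022, -1.0]]
wrist_force: [0.8, -0.0, 0.3]
width: 0.05
51 0.9034920634920635
77 2.3931746031746033
the job is handed in; nothing more can be done
None
```

The marble fragment hangs by its eye in the hook's crook, the rider is set near the pointer, and I handed the job in at about 28.7 s of the 72 s allowed. `env.finish_job()` gives no verdict, so whether it passes is not confirmed.

- **Hanging:** I threaded the eye over the hook's tip and lowered it at about 24 mm/s, with pauses. I opened the fingers when the wrist carried only about +0.1 to +0.4 N of vertical force. The weight comes to about 4.1 N (roughly 0.42 kg), so the hook should have sunk about 46 mm.
- **Rider:** I gripped the pin and raised it to a firm stop, which I took as its -5 mm end of range. From there I lowered it to about 47 mm, let go and backed the arm away. It stayed where I left it.

**Last checks**
- **Level:** The hook's sink came out at 45–47 mm from the forces and 45–46 mm from the pictures, so the rider is probably level or up to 1.5 mm low. That is inside the 4 mm limit, but some single edge readings were about 2 mm off. I could not make out the pointer and index lines themselves.
- **Stillness:** Two pictures 0.2 s apart were nearly the same around the fragment (mean difference 0.9 grey levels). A few pixels differed by up to 51, and by up to 77 against the picture about 0.5 s earlier. I put that down to noise and the arm's shadow, and did not check further.
- **Other things:** In the last top picture the other things looked undisturbed; I did not measure their positions. The arm was clear of everything.

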